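# Put the lathe set-up pieces back in their places

## Task

The lathe job is finished: put the set-up pieces away. Lay each gear flat in the round tray of its size, stand the tool holder in the oblong tray lengthways, and stand the parallel on its edge, fully down, in the empty slot of the rack; set each piece down rather than letting it fall in, and leave the oil bottle and the mug where they stand.

Things in the scene. Friction and masses are not known exactly. Their poses are not given: they have to be found in the camera images.
- large_gear: Steel change gear lying flat: toothed disc 80 mm diameter, 14 mm thick, with a plain round hub 28 mm diameter standing on its middle up to 40 mm above the underside (grip the hub from above). 0.5 to 0.8 kg. Origin: centre of the underside; z up the hub. The wider of the two gears.
- small_gear: Steel change gear lying flat: toothed disc 54 mm diameter, 14 mm thick, with a plain round hub 22 mm diameter standing on its middle up to 40 mm above the underside (grip the hub from above). 0.2 to 0.4 kg. Origin: centre of the underside; z up the hub. The narrower of the two gears.
- tool_holder: Lathe tool holder: dark steel block 60 mm (x) by 42 mm (y) by 36 mm high with a square 12 mm turning tool through it along x, standing out 8 mm at both ends (76 mm overall), and a brass nut 16 mm across, 12 mm high on top, 8 mm from the middle towards +x. Grip the block across its 42 mm (y). 0.4 to 0.75 kg. Origin: centre of the underside; z up.
- parallel: Parallel: plain ground steel strip 90 mm long (x), 10 mm thick (y), 60 mm tall (z), standing upright on its long edge on the bench, two dark round marks on its sides. Grip across the thickness near its top. 0.3 to 0.55 kg. Origin: centre of the underside; z up.
- large_nest: Fixed green round tray (nest) for the large gear: inside diameter 100 mm, outside 112 mm, floor 4 mm thick, rim 14 mm high above the bench. Origin: centre of its underside, on the bench; z up.
- small_nest: Fixed green round tray (nest) for the small gear: inside diameter 74 mm, outside 86 mm, floor 4 mm thick, rim 14 mm high above the bench. Origin: centre of its underside, on the bench; z up.
- holder_nest: Fixed green oblong tray for the tool holder: inside 96 mm (x) by 62 mm (y), outside 108 by 74 mm, floor 4 mm thick, rim 14 mm high above the bench. Origin: centre of its underside, on the bench; x along its length, z up.
- rack: Fixed green slotted rack, 118 mm along x, from 42 mm on the -y side of the origin to 29 mm on +y; slot walls 26 mm high. Three shorter steel parallels (tops 30 to 34 mm up) are fixed in it, one on the +y and two on the -y side of the one empty slot: 110 mm long (x), 20 mm wide (y), floor 4 mm thick. Origin: on the bench under the middle of the empty slot; x along the slot, z up.
- oil_bottle: Bystander: yellow oil bottle 56 mm diameter, 140 mm tall, standing at the left edge of the work. Origin: centre of its underside.
- mug: Bystander: blue mug, 80 mm across, 90 mm tall, standing at the right edge of the work. Origin: centre of its underside.
There are look-alikes about, which are no part of the job. Leave any orange look-alike of the tool_holder alone. What is shaped like the small_gear but turquoise is not meant.

How it is judged:
At the end, for the whole second after the job is handed in: Each piece rests in its own place: underside below 10 mm over the bench, upright within 0.12 rad, centred within 14 mm (parallel: 8 mm across the slot), tool holder turned at most 0.45 rad and parallel 0.2 rad from its place, either way round; all released and at rest (z of large_gear in the frame of large_nest between -0.002 and 0.01 m and angle between each of large_gear, small_gear, tool_holder, parallel's own z axis and vertical below 0.12 rad and linear speed of each of large_gear, small_gear, tool_holder, parallel below 0.02 m/s and angular speed of each of large_gear, small_gear, tool_holder, parallel below 0.2 rad/s and z of small_gear in the frame of small_nest between -0.002 and 0.01 m and z of tool_holder in the frame of holder_nest between -0.002 and 0.01 m and z of parallel in the frame of rack between -0.002 and 0.01 m and horizontal distance between large_gear and large_nest below 0.014 m and horizontal distance between small_gear and small_nest below 0.014 m and x of tool_holder in the frame of holder_nest between -0.014 and 0.014 m and y of tool_holder in the frame of holder_nest between -0.014 and 0.014 m and angle between the x axis of tool_holder and the x axis of holder_nest, either way round below 0.45 rad and x of parallel in the frame of rack between -0.014 and 0.014 m and y of parallel in the frame of rack between -0.008 and 0.008 m and angle between the x axis of parallel and the x axis of rack, either way round below 0.2 rad); the robot touches nothing.
It fails at once if a piece is let fall into its place (faster than 0.6 m/s there, out of the fingers) ((distance between large_gear and large_nest below 0.06 m and contact force between large_gear and the fingers below 0.05 N and linear speed of large_gear above 0.6 m/s) or (distance between small_gear and small_nest below 0.06 m and contact force between small_gear and the fingers below 0.05 N and linear speed of small_gear above 0.6 m/s) or (distance between tool_holder and holder_nest below 0.06 m and contact force between tool_holder and the fingers below 0.05 N and linear speed of tool_holder above 0.6 m/s) or (distance between parallel and rack below 0.06 m and contact force between parallel and the fingers below 0.05 N and linear speed of parallel above 0.6 m/s)).
It fails at once if the oil bottle is knocked over or pushed more than 30 mm (distance of oil_bottle from where it was at the start of the episode above 0.03 m or angle between oil_bottle's own z axis and vertical above 0.4 rad).
It fails at once if the mug is knocked over or pushed more than 30 mm (distance of mug from where it was at the start of the episode above 0.03 m or angle between mug's own z axis and vertical above 0.4 rad).
It also fails if it takes over 128 s, if anything falls off the work surface, if the arm or the gripper's body presses on something with over 40 N, if the wrist force passes 120 N, or if a joint passes its speed limit or range.

## Robot

A 6-joint arm with a two-finger parallel gripper is mounted at the origin on the work surface. World frame = base frame: x ahead of the robot, y to its left, z up, the work surface at z = 0. Lengths are in m, angles in rad, forces in N, time in s.
With the tool pointing down it reaches from about 0.25 to 0.85 m from the base axis. Payload 12.5 kg.
Tool frame: the origin (TCP) lies midway between the tips of the shut fingers; the grasp point (between the pads) lies 19 mm behind it (r.grip_point_offset is the z of the grasp point in the tool frame, in m); z points along the fingers, y is the line along which they close (so a half turn about z gives the same grasp; the last joint's range is limited). The gripper opens to 93 mm and grips with 3 to 60 N. Pads are 15 mm wide; open, the fingers measure 128 mm over their backs; the gripper's body (75 mm by 188 mm) begins 65 mm behind the grasp point.
Start: joints at [-1.3, 0.351, 1.652, -0, 1.139, -0.085], TCP at [0.192, -0.516, 0.191] pointing down, gripper open.
Joint ranges: [-2.75, 2.75], [-0.79, 2.1], [0.01, 2.65], [-1.57, 4.71], [0.07, 3.14], [-2.87, 2.87]. Speed limits (rad/s): [2.22, 2.22, 2.79, 3.14, 3.14, 3.14].

## Interface

Orientations are given as a unit quaternion [w, x, y, z].
In Python, from cell import r gives the robot as it stands. The module is installed in compiled form; this text tells all that it offers.
- The arm moves only by the tool step_arm, never from a script. Its argument "series" is a list of rows, each an object of numbers: "hand": the opening, from 0 (shut) to 1 (fully open); "dx", "dy", "dz": the shift along the tool's x, y, z in m; "yaw": the turn about the tool's z in degrees. A call has 1 to 5 rows; each row is the pose to reach, as a shift and turn from the pose commanded when the call began, along the tool's axes at that moment; what a row does not reach only later rows make up. A row lasts 1/12 s, in which the tool goes at most 41.7 mm and 7.16 degrees, less where a joint would pass 70% of its speed; a pose out of reach is approached as far as the arm can. A call with a gripper value outside its range is refused whole. The fingers move at their own pace and stop on an object; "squeeze" is the grip in N (left out, the last holds). Time passes only in rows, so rows that repeat a pose let the fingers close. It gives the time, the measured TCP pose, the force, the opening and the grip force at its end, in the units of the state.
- r.state(): the state, without advancing time (a new reading comes with each control period).
- r.get_image(name): name is "scene" or "top" or "wrist"; returns a dict with "img" (400x640x3 uint8, blue, green, red), "vfov" (degrees; the focal length in pixels is half the picture's height over the tangent of half this angle, whatever the lens; pixels are square), "cx", "cy" (the principal point, pixels), "k1" (the pictures are not rectified: a ray, as slopes to the right and down, at radius r is drawn at 1 + k1 r^2 times it, then the intrinsics apply), "eye" and "rotation" of the camera in the world; the wrist camera has in their place "mount" (4x4, takes a point from camera to tool coordinates, whose origin is the TCP and whose axes are the flange's). Camera axes: x right, y up, looking along -z (the intrinsics and any distortion apply to the point x, -y, -z); pixel columns grow to the right and rows downward; lengths in m; the calibration is good to about 2 mm. A picture is of the moment at which its call begins: read the wrist's pose just before it. There is no depth.
- r.close_job(): hands the job in; it is judged then, once.
Trained networks look in the newest picture that a camera, given by its name, has taken for a name from the list of things; names that differ only in an ending like _2 or _b are one class to them, and where a whole thing is asked for, a point or a joint stands for the part that bears it (a point fixed in the world has none). Each returns a list of dicts, best first, with "confidence" (0 to 1); they miss things now and then, are a little off and sometimes report something else, mostly with a low value. They report only what shows in the picture. A call takes as long as a camera call. They do not tell look-alikes from the thing itself.
- r.boxes_of(label, camera): "pixel" ([column, row] in pixels, amid what is visible of it).
- r.pinpoint(label, camera): "pixel" ([column, row] in pixels: a listed point, or the origin of a listed thing).
The state is a dict: "t": time; "joint_pos": joint angles; "qvel": joint speeds; "joint_torque": joint torques, N m; "position": TCP position; "orientation": TCP orientation; "contact_force": force on the tool from outside, world axes, zero at the start; "ft_torque": the same for the moment, N m; "finger_gap": opening from 0.0 (shut) to 1.0 (fully open); "grasp_force": force on a finger pad.
Only numpy, scipy, OpenCV 4.12 (cv2) and the standard library are available. Lean on these libraries where they do the work, as an engineer would, in place of code of your own. Each camera call takes 0.05 s, during which the arm holds its last target. There are 200 camera calls.

## Working session

There is one attempt and no reset: what is moved stays moved. The work goes in short steps, Python scripts to look and compute and a tool call to move; the robot and the scene stay as the last step left them, time stands still between calls to the robot, and variables do not carry over. Pictures are saved under pics/ and viewed, at most 14 in all, crops included, and the job is handed in when it is done.

Besides the shell and the picture viewer there is one more tool, called after "Call:" as name([rows], argument=value, ...), one row to a line, values as JSON. step_arm: Moves the arm, as the interface text tells. Its arguments: {"type":"object","properties":{"series":{"type":"array"},"squeeze":{"type":"number"}},"required":["series"]}

```bash
mkdir -p pics; cat > h.py <<'E'
import numpy as np, cv2
from scipy.spatial.transform import Rotation as R
from cell import r
def cam(name):
    s=r.state(); g=r.get_image(name)
    if 'eye' in g: E=np.array(g['eye']); Q=np.array(g['rotation'])
    else:
        q=s['orientation']; T=R.from_quat([q[1],q[2],q[3],q[0]]).as_matrix(); M=np.array(g['mount'])
        E=np.array(s['position'])+T@M[:3,3]; Q=T@M[:3,:3]
    if Q.shape!=(3,3): Q=R.from_quat([Q[1],Q[2],Q[3],Q[0]]).as_matrix()
    f=200/np.tan(np.radians(g['vfov'])/2)
    return dict(img=g['img'],E=E,Q=Q,f=f,cx=g['cx'],cy=g['cy'],k1=g['k1'])
def ray(c,p):
    K=np.array([[c['f'],0,c['cx']],[0,c['f'],c['cy']],[0,0,1]])
    u=cv2.undistortPoints(np.array([[p]],float),K,np.array([c['k1'],0,0,0,0.]))[0,0]
    return c['Q']@np.array([u[0],-u[1],-1])
def at(c,p,z):
    d=ray(c,p); return c['E']+d*(z-c['E'][2])/d[2]
def proj(c,P):
    v=c['Q'].T@(np.array(P)-c['E']); x,y=v[0]/-v[2],-v[1]/-v[2]; k=1+c['k1']*(x*x+y*y)
    return np.array([c['cx']+c['f']*x*k,c['cy']+c['f']*y*k])
E
python3 - <<'E'
from h import *
for n in ['top','scene']:
    c=cam(n); cv2.imwrite(f'pics/{n}0.png',c['img']); print(n,c['E'],c['f'],c['k1'])
    for l in ['large_gear','small_gear','tool_holder','parallel','large_nest','small_nest','holder_nest','rack','oil_bottle','mug']:
        for d in r.pinpoint(l,n): 
            if d['confidence']>.2: print(l,np.round(d['pixel']),round(d['confidence'],2),np.round(at(c,d['pixel'],0),3))
print(r.state())
E
```

```text
top [ 0.3754336  -0.03073704  1.43878706] 503.505959257697 -0.14565034700204393
large_gear [354. 176.] 0.78 [ 0.613 -0.095  0.   ]
small_gear [424. 169.] 0.67 [ 0.63 -0.3   0.  ]
small_gear [430. 137.] 0.64 [ 0.726 -0.321  0.   ]
small_gear [153. 175.] 0.48 [0.624 0.499 0.   ]
small_gear [208. 242.] 0.21 [0.425 0.329 0.   ]
tool_holder [205. 242.] 0.75 [0.426 0.337 0.   ]
tool_holder [279. 275.] 0.69 [0.328 0.123 0.   ]
tool_holder [291. 239.] 0.63 [0.432 0.086 0.   ]
parallel [218. 176.] 0.6 [0.615 0.302 0.   ]
large_nest [292. 176.] 0.68 [0.614 0.083 0.   ]
small_nest [440. 233.] 0.84 [ 0.442 -0.338  0.   ]
small_nest [498. 194.] 0.63 [ 0.555 -0.514  0.   ]
holder_nest [368. 235.] 0.97 [ 0.441 -0.133  0.   ]
rack [206. 242.] 0.85 [0.424 0.333 0.   ]
oil_bottle [156. 177.] 0.7 [0.617 0.487 0.   ]
mug [500. 198.] 0.85 [ 0.544 -0.521  0.   ]
scene [ 1.33596781 -0.14513477  0.88011279] 406.59349533277356 0.004636435108214872
large_gear [298. 240.] 0.58 [ 0.616 -0.094  0.   ]
small_gear [220. 246.] 0.68 [ 0.613 -0.308 -0.   ]
small_gear [214. 282.] 0.61 [ 0.727 -0.319  0.   ]
tool_holde
[... 465 characters left out ...]
 1.1, 'joint_pos': array([-1.29957666e+00,  3.50720381e-01,  1.65178591e+00, -9.13092187e-06,
        1.13908247e+00, -8.45979172e-02]), 'qvel': array([ 0.00052735, -0.00063922, -0.00229568,  0.00085771,  0.0011699 ,
       -0.00029227]), 'joint_torque': array([-9.77629497e-04, -4.97254229e+01, -2.85484564e+01,  6.99917693e-02,
        2.20297143e-02, -1.68882252e-05]), 'position': array([ 0.19161804, -0.51553746,  0.19082675]), 'orientation': array([ 2.32823688e-06,  9.84215591e-01,  1.76973641e-01, -3.94681858e-06]), 'contact_force': array([ 0.03964221, -0.00600895,  0.27318645]), 'ft_torque': array([0.04794512, 0.05309238, 0.01245359]), 'grasp_force': 0.0, 'finger_gap': 1.001459403827648}
```

```bash
python3 - <<'E'
import cv2
a=cv2.imread('pics/top0.png'); cv2.imwrite('pics/topc.png',cv2.resize(a[110:310,130:530],(800,400),interpolation=2))
b=cv2.imread('pics/scene0.png'); cv2.imwrite('pics/scenec.png',cv2.resize(b[130:330,120:520],(800,400),interpolation=2))
E
```

```text
(no output)
```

View pics/topc.png

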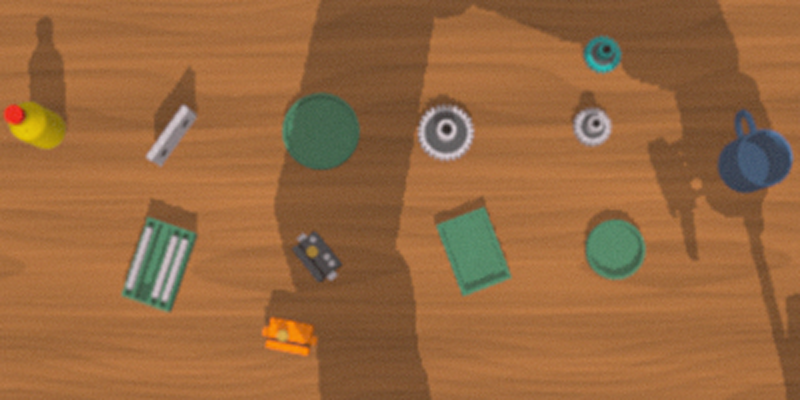

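View pics/scenec.png

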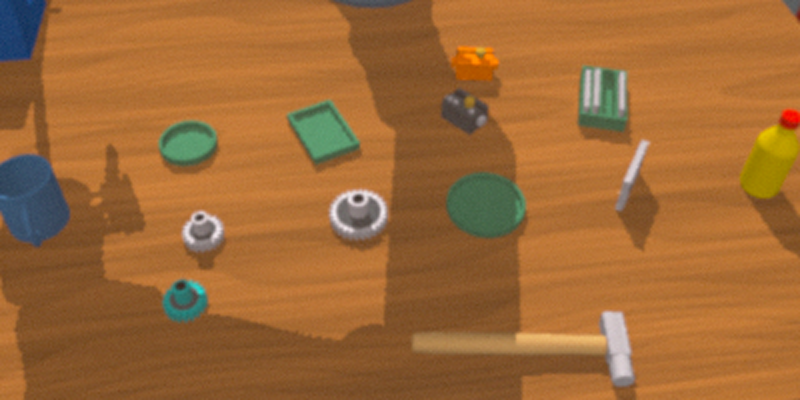

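```bash
python3 - <<'E'
from h import *
c=cam('top'); im=c['img']; hsv=cv2.cvtColor(im,cv2.COLOR_BGR2HSV)
big=lambda m:[k for k in cv2.findContours(m,cv2.RETR_EXTERNAL,cv2.CHAIN_APPROX_NONE)[0] if cv2.contourArea(k)>80]
def rep(nm,m,z):
    for k in big(m):
        P=np.array([at(c,p[0].astype(float),z)[:2] for p in k])*1000
        (x,y),(w,h),a=cv2.minAreaRect(P.astype(np.float32)); 
        if w<h: w,h,a=h,w,a+90
        M=cv2.moments(k); print(nm,'pix',round(M['m10']/M['m00']),round(M['m01']/M['m00']),'ctr',round(x,1),round(y,1),'size',round(w,1),round(h,1),'long axis deg',round((a+90)%180-90,1))
rep('green',cv2.inRange(hsv,(60,70,40),(85,255,255)),.014)
roi=np.zeros(im.shape[:2],np.uint8); roi[110:300,180:470]=255
m=cv2.inRange(hsv,(0,0,60),(180,70,255))&roi
rep('steel',m,.03)
print('mount',r.get_image('wrist')['mount'])
E
```

```text
green pix 437 234 ctr 440.0 -329.6 size 79.8 77.6 long axis deg -1.6
green pix 211 242 ctr 425.0 321.6 size 114.8 71.6 long axis deg -18.9
green pix 366 235 ctr 439.0 -126.9 size 104.5 70.9 long axis deg 19.8
green pix 290 176 ctr 614.5 89.0 size 104.8 103.8 long axis deg -0.3
steel pix 288 238 ctr 433.1 93.3 size 76.0 40.6 long axis deg 38.5
steel pix 214 244 ctr 417.3 299.2 size 101.5 35.6 long axis deg -18.3
steel pix 199 239 ctr 436.2 345.3 size 105.4 16.3 long axis deg -18.8
steel pix 426 173 ctr 613.0 -299.1 size 51.9 51.9 long axis deg -0.6
steel pix 352 176 ctr 606.6 -89.7 size 76.6 74.6 long axis deg 89.3
steel pix 215 177 ctr 608.2 302.2 size 93.5 27.8 long axis deg -35.3
mount [[ 4.07845011e-04  9.64986526e-01  2.62299138e-01  7.25404350e-02]
 [ 9.99998572e-01  3.66488595e-05 -1.68971232e-03  5.00497915e-04]
 [-1.64016258e-03  2.62299453e-01 -9.64985133e-01 -1.94479973e-01]
 [ 0.00000000e+00  0.00000000e+00  0.00000000e+00  1.00000000e+00]]
```

Call:
step_arm([
  {"hand": 1,"dx": 0.04,"dy": -0.005},
  {"hand": 1,"dx": 0.08,"dy": -0.01},
  {"hand": 1,"dx": 0.12,"dy": -0.015},
  {"hand": 1,"dx": 0.16,"dy": -0.02},
  {"hand": 1,"dx": 0.2,"dy": -0.025},
])

```text
invalid input at $.series[0]: expected keys hand, dx, dy, dz, yaw
```

Call:
step_arm([
  {"hand": 1,"dx": 0.04,"dy": -0.005},
  {"hand": 1,"dx": 0.08,"dy": -0.01},
  {"hand": 1,"dx": 0.12,"dy": -0.015},
  {"hand": 1,"dx": 0.16,"dy": -0.02},
  {"hand": 1,"dx": 0.2,"dy": -0.025},
])

```text
invalid input at $.series[0]: expected keys hand, dx, dy, dz, yaw
```

Call:
step_arm([
  {"hand": 1,"dx": 0.03,"dy": -0.005,"yaw": 7},
  {"hand": 1,"dx": 0.06,"dy": -0.006,"yaw": 14},
  {"hand": 1,"dx": 0.07,"dy": -0.006,"yaw": 20.4},
  {"hand": 1,"dx": 0.07,"dy": -0.006,"yaw": 20.4},
  {"hand": 1,"dx": 0.07,"dy": -0.006,"yaw": 20.4},
])

```text
invalid input at $.series[0]: expected keys hand, dx, dy, dz, yaw
```

Call:
step_arm([
  {"hand": 1,"dx": 0.04,"dy": -0.005,"dz": 0,"yaw": 0},
  {"hand": 1,"dx": 0.08,"dy": -0.01,"dz": 0,"yaw": 0},
  {"hand": 1,"dx": 0.12,"dy": -0.015,"dz": 0,"yaw": 0},
  {"hand": 1,"dx": 0.16,"dy": -0.02,"dz": 0,"yaw": 0},
  {"hand": 1,"dx": 0.2,"dy": -0.025,"dz": 0,"yaw": 0},
])

```text
t: 1.62
position: [0.3719, -0.4213, 0.191]
orientation: [0.0, 0.984, 0.177, 0.0]
contact_force: [-0.1, -0.6, 0.7]
finger_gap: 0.999
grasp_force: 0.0
```

Call:
step_arm([
  {"hand": 1,"dx": 0.04,"dy": -0.005,"dz": 0,"yaw": 0},
  {"hand": 1,"dx": 0.08,"dy": -0.01,"dz": 0,"yaw": 0},
  {"hand": 1,"dx": 0.12,"dy": -0.015,"dz": 0,"yaw": 0},
  {"hand": 1,"dx": 0.16,"dy": -0.02,"dz": 0,"yaw": 0},
  {"hand": 1,"dx": 0.2,"dy": -0.025,"dz": 0,"yaw": 0},
])

```text
t: 2.03
position: [0.5508, -0.328, 0.1909]
orientation: [0.0, 0.984, 0.177, 0.0]
contact_force: [-0.4, -1.3, -0.4]
finger_gap: 1.0
grasp_force: 0.0
```

Call:
step_arm([
  {"hand": 1,"dx": 0.03,"dy": -0.005,"dz": 0,"yaw": 7},
  {"hand": 1,"dx": 0.06,"dy": -0.006,"dz": 0,"yaw": 14},
  {"hand": 1,"dx": 0.07,"dy": -0.006,"dz": 0,"yaw": 20.4},
  {"hand": 1,"dx": 0.07,"dy": -0.006,"dz": 0,"yaw": 20.4},
  {"hand": 1,"dx": 0.07,"dy": -0.006,"dz": 0,"yaw": 20.4},
])

```text
t: 2.45
position: [0.6125, -0.2992, 0.1904]
orientation: [-0.0, 1.0, 0.002, -0.0]
contact_force: [-0.6, 0.5, -0.4]
finger_gap: 0.999
grasp_force: 0.0
```

```bash
cat >> h.py <<'E'
def head():
    q=r.state()['orientation']; T=R.from_quat([q[1],q[2],q[3],q[0]]).as_matrix(); return np.degrees(np.arctan2(T[1,0],T[0,0])),T
def go(P,psi=None):
    s=r.state(); h,T=head(); d=T.T@(np.array(P)-s['position']); y=0 if psi is None else (h-psi+90)%180-90
    print('t',round(s['t'],1),'pos',np.round(s['position'],4),'head',round(h,1),'-> d',np.round(d,4),'yaw',round(y,1))
E
python3 - <<'E'
from h import *
c=cam('wrist'); cv2.imwrite('pics/w1.png',c['img'])
for l in ['small_gear','large_gear']:
  for d in r.pinpoint(l,'wrist'): print(l,np.round(d['pixel']),round(d['confidence'],2),np.round(at(c,d['pixel'],0),3))
for x,z in ((0.613,.0),(.613,.04)): print(proj(c,[x,-.3,z]))
go([.613,-.3,.2],0)
E
```

```text
small_gear [318. 178.] 0.92 [ 0.617 -0.307  0.   ]
small_gear [330.  96.] 0.89 [ 0.721 -0.321  0.   ]
large_gear [157. 183.] 0.79 [ 0.609 -0.091  0.   ]
large_gear [475. 221.] 0.26 [ 0.558 -0.526  0.   ]
[312.8040502  181.00371524]
[312.82694516 187.15162193]
t 2.6 pos [ 0.6117 -0.3     0.191 ] head 0.1 -> d [ 0.0013 -0.     -0.009 ] yaw 0.1
```

View pics/w1.png

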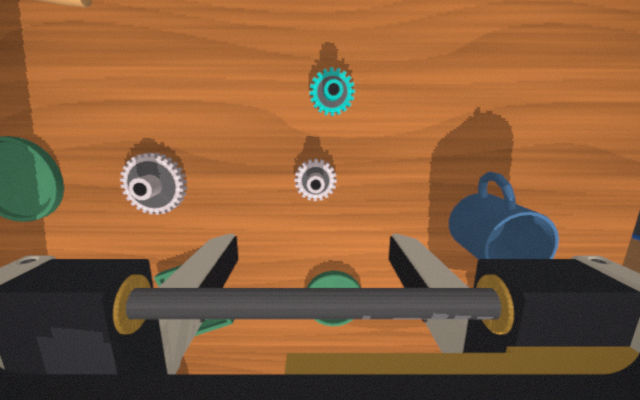

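```bash
cat >> h.py <<'E'
def seg(c,lo,hi,near,z,amin=60):
    m=cv2.inRange(cv2.cvtColor(c['img'],cv2.COLOR_BGR2HSV),lo,hi); px=proj(c,[*near,z])
    ks=[k for k in cv2.findContours(m,0,1)[0] if cv2.contourArea(k)>amin]
    k=min(ks,key=lambda k:abs(cv2.pointPolygonTest(k,tuple(map(float,px)),True)) if cv2.pointPolygonTest(k,tuple(map(float,px)),True)<0 else 0)
    P=np.array([at(c,p[0].astype(float),z)[:2] for p in k],np.float32)*1000
    (x,y),(w,h),a=cv2.minAreaRect(P)
    if w<h: w,h,a=h,w,a+90
    (X,Y),rad=cv2.minEnclosingCircle(P)
    return 'rect %.1f %.1f size %.1f %.1f ang %.1f | circ %.1f %.1f r %.1f'%(x,y,w,h,(a+90)%180-90,X,Y,rad)
STEEL=((0,0,70),(180,75,255)); GREEN=((60,70,30),(88,255,255))
E
python3 - <<'E'
from h import *
c=cam('wrist')
print(seg(c,*STEEL,(.613,-.3),.014)); print(seg(c,*STEEL,(.607,-.09),.014)); print(at(c,(316,184),.04))
cv2.imwrite('pics/w1c.png',cv2.resize(c['img'][60:220,100:360],(780,480),interpolation=2))
E
```

```text
rect 617.1 -302.9 size 54.1 52.5 ang 9.9 | circ 617.2 -303.1 r 27.6
rect 610.9 -93.5 size 85.0 78.9 ang -80.8 | circ 610.7 -94.0 r 43.2
[ 0.61608462 -0.30470722  0.04      ]
```

View pics/w1c.png

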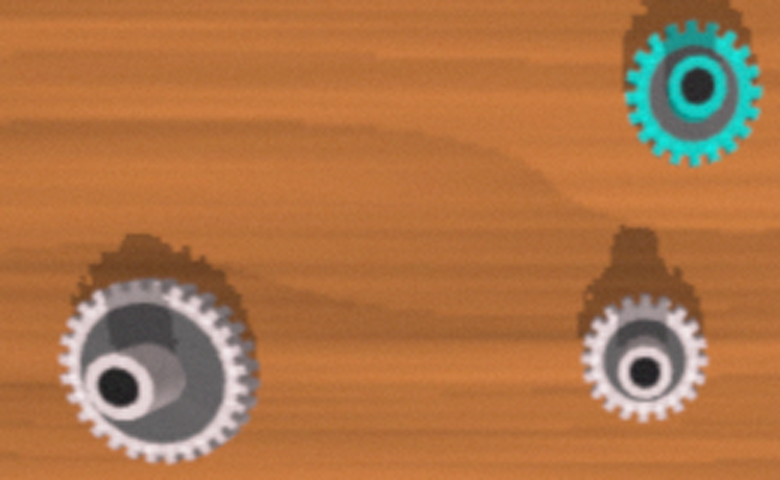

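Call:
step_arm([
  {"hand": 1,"dx": 0.005,"dy": 0.003,"dz": 0.04,"yaw": 0},
  {"hand": 1,"dx": 0.005,"dy": 0.003,"dz": 0.08,"yaw": 0},
  {"hand": 1,"dx": 0.005,"dy": 0.003,"dz": 0.12,"yaw": 0},
  {"hand": 1,"dx": 0.005,"dy": 0.003,"dz": 0.155,"yaw": 0},
  {"hand": 1,"dx": 0.005,"dy": 0.003,"dz": 0.172,"yaw": 0},
])

```text
t: 3.07
position: [0.6149, -0.3018, 0.0143]
orientation: [-0.001, 1.0, 0.0, -0.002]
contact_force: [0.1, 0.9, -0.1]
finger_gap: 0.997
grasp_force: 0.0
```

Call:
step_arm([
  {"hand": 0,"dx": 0,"dy": 0,"dz": 0,"yaw": 0},
  {"hand": 0,"dx": 0,"dy": 0,"dz": 0,"yaw": 0},
  {"hand": 0,"dx": 0,"dy": 0,"dz": 0,"yaw": 0},
  {"hand": 0,"dx": 0,"dy": 0,"dz": 0,"yaw": 0},
  {"hand": 0,"dx": 0,"dy": 0,"dz": 0,"yaw": 0},
], squeeze=40)

```text
t: 3.48
position: [0.6184, -0.3029, 0.0207]
orientation: [0.001, 1.0, -0.0, 0.001]
contact_force: [0.7, -0.2, -0.2]
finger_gap: 0.692
grasp_force: 0.0
```

Call:
step_arm([
  {"hand": 0,"dx": 0,"dy": 0,"dz": 0,"yaw": 0},
  {"hand": 0,"dx": 0,"dy": 0,"dz": 0,"yaw": 0},
  {"hand": 0,"dx": 0,"dy": 0,"dz": 0,"yaw": 0},
  {"hand": 0,"dx": 0,"dy": 0,"dz": 0,"yaw": 0},
  {"hand": 0,"dx": 0,"dy": 0,"dz": 0,"yaw": 0},
])

```text
t: 3.9
position: [0.6176, -0.3023, 0.0188]
orientation: [-0.0, 1.0, -0.0, -0.0]
contact_force: [0.3, 1.0, -0.2]
finger_gap: 0.331
grasp_force: 0.0
```

Call:
step_arm([
  {"hand": 0,"dx": 0,"dy": 0,"dz": 0,"yaw": 0},
  {"hand": 0,"dx": 0,"dy": 0,"dz": 0,"yaw": 0},
  {"hand": 0,"dx": 0,"dy": 0,"dz": 0,"yaw": 0},
  {"hand": 0,"dx": 0,"dy": 0,"dz": 0,"yaw": 0},
  {"hand": 0,"dx": 0,"dy": 0,"dz": 0,"yaw": 0},
])

```text
t: 4.32
position: [0.6176, -0.3023, 0.0188]
orientation: [-0.0, 1.0, -0.0, -0.0]
contact_force: [-0.3, -0.4, -0.9]
finger_gap: 0.01
grasp_force: 0.0
```

Call:
step_arm([
  {"hand": 0,"dx": 0,"dy": 0,"dz": -0.01,"yaw": 0},
  {"hand": 0,"dx": 0,"dy": 0,"dz": -0.03,"yaw": 0},
  {"hand": 0,"dx": 0,"dy": 0,"dz": -0.06,"yaw": 0},
  {"hand": 0,"dx": 0,"dy": 0,"dz": -0.09,"yaw": 0},
  {"hand": 0,"dx": 0,"dy": 0,"dz": -0.1,"yaw": 0},
])

```text
t: 4.73
position: [0.6194, -0.3033, 0.1244]
orientation: [0.002, 1.0, -0.0, 0.003]
contact_force: [0.2, -0.7, 0.7]
finger_gap: 0.004
grasp_force: 0.0
```

```bash
python3 - <<'E'
from h import *
c=cam('wrist'); print(seg(c,*GREEN,(.44,-.33),.014,200))
s=r.state(); print(s['finger_gap'],s['grasp_force'])
go([.44,-.331,.119],0)
E
```

```text
rect 443.5 -117.1 size 74.2 47.6 ang 89.8 | circ 444.2 -117.2 r 43.3
0.006154949741500377 0.0
t 4.8 pos [ 0.6196 -0.3034  0.1244] head -0.0 -> d [-0.1796  0.0276  0.0044] yaw -0.0
```

```bash
python3 - <<'E'
from h import *
c=cam('wrist'); cv2.imwrite('pics/w2.png',c['img'])
print(proj(c,[.617,-.303,.014]),proj(c,[.617,-.303,.04]), 'tcp',proj(c,r.state()['position']))
c=cam('top'); print(seg(c,*STEEL,(.613,-.3),.014)); 
E
```

```text
[311.31898697 198.33929899] [311.30740445 204.5273104 ] tcp [311.16387209 231.27239262]
rect 368.9 -123.8 size 1014.9 524.0 ang -20.0 | circ 356.5 -116.9 r 554.9
```

View pics/w2.png

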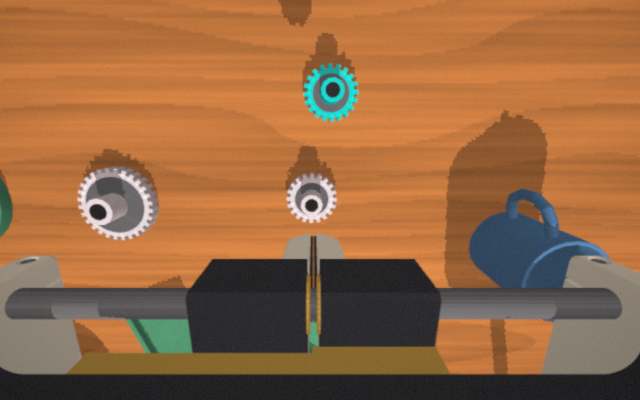

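```bash
python3 - <<'E'
from h import *
c=cam('wrist'); print(c['f'],c['k1'],c['cx'],c['cy'],seg(c,*STEEL,(.617,-.303),.014))
s=cam('scene'); p=r.state()['position']; im=cv2.resize(s['img'][170:270,170:290],None,fx=6,fy=6,interpolation=2)
for q,col in ((p,(0,0,255)),([.617,-.303,.04],(255,0,0)),([.617,-.303,0.0],(0,255,0))):
    u=proj(s,q); print(u); cv2.circle(im,tuple(int(v) for v in (u-[170,170])*6),5,col,2)
cv2.imwrite('pics/s2.png',im)
E
```

```text
291.6957578993416 -0.0007050514078493942 312.9991832476757 204.32060109095903 rect 617.3 -302.5 size 54.7 54.0 ang 24.3 | circ 617.4 -303.1 r 27.9
[214.48468265 218.50354694]
[218.96537532 238.15433364]
[221.33459767 247.5437501 ]
```

View pics/s2.png

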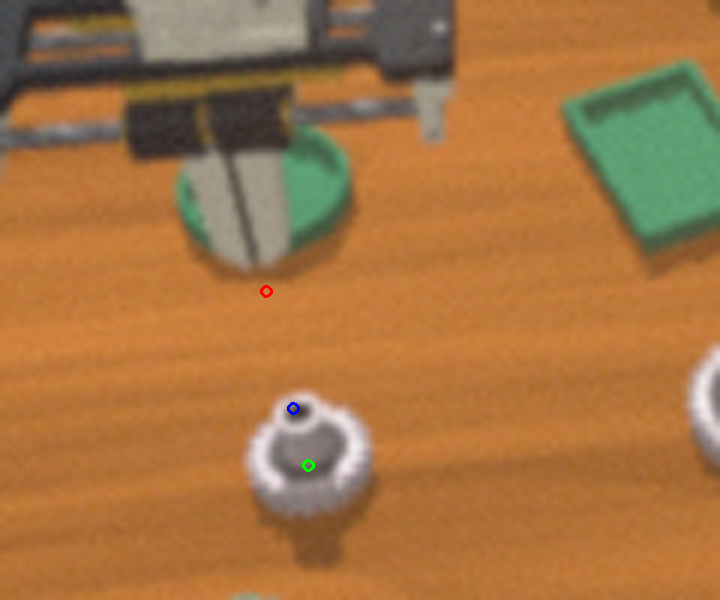

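```bash
python3 - <<'E'
from h import *
print(r.grip_point_offset)
c=cam('wrist');p=r.state()['position']
for o in (0,.01,.02,.025,.03): print(o,[np.round(proj(c,p+[.0075,y,o]),1) for y in (-.0175,.0175)])
s=cam('scene')
for o in (0,.01,.02,.025,.03): print(o,[np.round((proj(s,p+[.0075,y,o])-170)*6) for y in (-.0175,0,.0175)])
E
```

```text
-0.0188
0 [array([336.7, 221.4]), array([286.9, 221.4])]
0.01 [array([337.9, 226.2]), array([285.6, 226.2])]
0.02 [array([339.2, 231.5]), array([284.2, 231.5])]
0.025 [array([339.9, 234.3]), array([283.4, 234.3])]
0.03 [array([340.6, 237.4]), array([282.6, 237.4])]
0 [array([223., 308.]), array([266., 304.]), array([309., 301.])]
0.01 [array([219., 292.]), array([262., 288.]), array([305., 284.])]
0.02 [array([215., 276.]), array([258., 272.]), array([301., 268.])]
0.025 [array([212., 268.]), array([256., 264.]), array([299., 260.])]
0.03 [array([210., 259.]), array([254., 255.]), array([297., 251.])]
```

Call:
step_arm([
  {"hand": 0.55,"dx": 0,"dy": 0,"dz": 0,"yaw": 0},
  {"hand": 0.55,"dx": 0,"dy": 0,"dz": 0,"yaw": 0},
  {"hand": 0.55,"dx": 0,"dy": 0,"dz": 0.02,"yaw": 0},
  {"hand": 0.55,"dx": 0,"dy": 0,"dz": 0.04,"yaw": 0},
  {"hand": 0.55,"dx": 0,"dy": 0,"dz": 0.05,"yaw": 0},
])

```text
t: 5.5
position: [0.6166, -0.3017, 0.0662]
orientation: [-0.001, 1.0, -0.0, -0.001]
contact_force: [0.4, -0.5, -0.5]
finger_gap: 0.313
grasp_force: 0.0
```

Call:
step_arm([
  {"hand": 0.55,"dx": 0,"dy": 0,"dz": 0.0,"yaw": 0},
  {"hand": 0.55,"dx": 0,"dy": 0,"dz": 0.0,"yaw": 0},
  {"hand": 0.55,"dx": 0,"dy": 0,"dz": 0.02,"yaw": 0},
  {"hand": 0.55,"dx": 0,"dy": 0,"dz": 0.04,"yaw": 0},
  {"hand": 0.55,"dx": 0,"dy": 0,"dz": 0.05,"yaw": 0},
])

```text
t: 5.92
position: [0.6175, -0.3023, 0.0181]
orientation: [-0.0, 1.0, -0.0, -0.0]
contact_force: [-0.0, 0.2, -0.6]
finger_gap: 0.545
grasp_force: 0.0
```

Call:
step_arm([
  {"hand": 0.55,"dx": 0,"dy": 0,"dz": 0.008,"yaw": 0},
  {"hand": 0.55,"dx": 0,"dy": 0,"dz": 0.016,"yaw": 0},
  {"hand": 0.3,"dx": 0,"dy": 0,"dz": 0.019,"yaw": 0},
  {"hand": 0,"dx": 0,"dy": 0,"dz": 0.019,"yaw": 0},
  {"hand": 0,"dx": 0,"dy": 0,"dz": 0.019,"yaw": 0},
])

```text
t: 6.33
position: [0.618, -0.3025, 0.0005]
orientation: [0.0, 1.0, -0.0, 0.0]
contact_force: [0.4, -0.0, 0.5]
finger_gap: 0.378
grasp_force: 0.0
```

Call:
step_arm([
  {"hand": 0,"dx": 0,"dy": 0,"dz": 0,"yaw": 0},
  {"hand": 0,"dx": 0,"dy": 0,"dz": 0,"yaw": 0},
  {"hand": 0,"dx": 0,"dy": 0,"dz": 0,"yaw": 0},
  {"hand": 0,"dx": 0,"dy": 0,"dz": 0,"yaw": 0},
  {"hand": 0,"dx": 0,"dy": 0,"dz": 0,"yaw": 0},
])

```text
t: 6.75
position: [0.618, -0.3025, 0.0005]
orientation: [0.0, 1.0, -0.0, 0.0]
contact_force: [-0.4, 0.4, 6.2]
finger_gap: 0.223
grasp_force: 40.0
```

Call:
step_arm([
  {"hand": 0,"dx": 0,"dy": 0,"dz": -0.01,"yaw": 0},
  {"hand": 0,"dx": 0,"dy": 0,"dz": -0.03,"yaw": 0},
  {"hand": 0,"dx": 0,"dy": 0,"dz": -0.06,"yaw": 0},
  {"hand": 0,"dx": -0.02,"dy": 0.005,"dz": -0.09,"yaw": 0},
  {"hand": 0,"dx": -0.05,"dy": 0.01,"dz": -0.1,"yaw": 0},
])

```text
t: 7.17
position: [0.57, -0.3129, 0.1041]
orientation: [0.002, 1.0, 0.001, 0.003]
contact_force: [1.0, -1.1, -1.7]
finger_gap: 0.223
grasp_force: 40.0
```

Call:
step_arm([
  {"hand": 0,"dx": -0.03,"dy": 0.005,"dz": 0,"yaw": 0},
  {"hand": 0,"dx": -0.07,"dy": 0.01,"dz": 0,"yaw": 0},
  {"hand": 0,"dx": -0.11,"dy": 0.018,"dz": 0,"yaw": 0},
  {"hand": 0,"dx": -0.128,"dy": 0.018,"dz": 0,"yaw": 0},
  {"hand": 0,"dx": -0.128,"dy": 0.018,"dz": 0,"yaw": 0},
])

```text
t: 7.58
position: [0.4359, -0.3301, 0.0999]
orientation: [-0.001, 1.0, -0.001, -0.001]
contact_force: [0.3, -0.7, -3.8]
finger_gap: 0.223
grasp_force: 40.0
```

```bash
python3 - <<'E'
from h import *
c=cam('wrist'); print(seg(c,*GREEN,(.44,-.33),.014,200)); cv2.imwrite('pics/w3.png',c['img'])
s=r.state(); print(s['finger_gap'],s['grasp_force'])
go([.44,-.331,.119],0)
for n in ('scene','top'): 
  s=cam(n); print(n,[seg(s,*GREEN,q,.014,200) for q in ((.44,-.33),(.439,-.127),(.614,.089))])
E
```

```text
rect 450.6 -330.5 size 82.5 62.9 ang 89.9 | circ 440.7 -330.4 r 42.1
0.22273582589386795 39.99865114688873
t 7.6 pos [ 0.4381 -0.3304  0.1002] head -0.1 -> d [ 0.0019  0.0006 -0.0188] yaw -0.1
scene ['rect 445.1 -329.4 size 78.7 78.7 ang 19.5 | circ 445.7 -329.5 r 40.9', 'rect 444.8 -128.0 size 105.1 72.3 ang 19.8 | circ 445.1 -127.2 r 61.5', 'rect 620.3 88.2 size 106.3 102.1 ang -24.5 | circ 620.3 88.7 r 54.3']
top ['rect 439.2 -127.0 size 104.2 71.0 ang 20.0 | circ 439.7 -127.5 r 61.2', 'rect 439.2 -127.0 size 104.2 71.0 ang 20.0 | circ 439.7 -127.5 r 61.2', 'rect 613.1 89.0 size 103.9 101.9 ang 89.3 | circ 614.4 88.6 r 53.6']
```

View pics/w3.png

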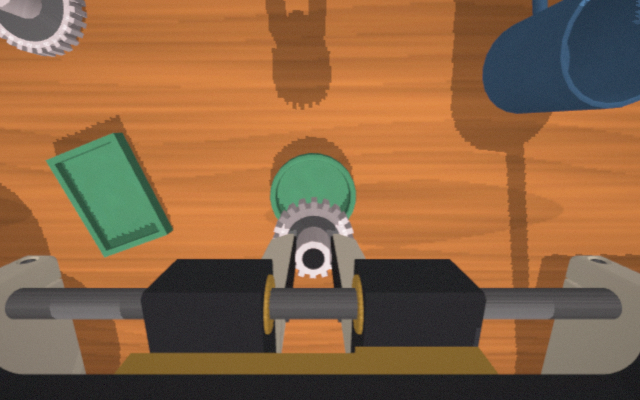

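Call:
step_arm([
  {"hand": 0,"dx": 0.003,"dy": 0,"dz": 0.015,"yaw": 0},
  {"hand": 0,"dx": 0.003,"dy": 0,"dz": 0.035,"yaw": 0},
  {"hand": 0,"dx": 0.003,"dy": 0,"dz": 0.055,"yaw": 0},
  {"hand": 0,"dx": 0.003,"dy": 0,"dz": 0.07,"yaw": 0},
  {"hand": 0,"dx": 0.003,"dy": 0,"dz": 0.078,"yaw": 0},
])

```text
t: 8.15
position: [0.4431, -0.3294, 0.0199]
orientation: [-0.001, 1.0, 0.0, -0.001]
contact_force: [0.5, 0.1, -3.0]
finger_gap: 0.225
grasp_force: 40.0
```

Call:
step_arm([
  {"hand": 0,"dx": 0,"dy": 0,"dz": 0.005,"yaw": 0},
  {"hand": 0,"dx": 0,"dy": 0,"dz": 0.01,"yaw": 0},
  {"hand": 0,"dx": 0,"dy": 0,"dz": 0.014,"yaw": 0},
  {"hand": 0,"dx": 0,"dy": 0,"dz": 0.016,"yaw": 0},
  {"hand": 0,"dx": 0,"dy": 0,"dz": 0.016,"yaw": 0},
])

```text
t: 8.57
position: [0.4428, -0.3303, 0.0059]
orientation: [0.0, 1.0, -0.0, 0.0]
contact_force: [-0.4, -0.8, -3.5]
finger_gap: 0.227
grasp_force: 40.0
```

Call:
step_arm([
  {"hand": 0,"dx": -0.001,"dy": 0,"dz": 0.001,"yaw": 0},
  {"hand": 0,"dx": -0.001,"dy": 0,"dz": 0.002,"yaw": 0},
  {"hand": 0,"dx": -0.001,"dy": 0,"dz": 0.002,"yaw": 0},
])

```text
t: 8.82
position: [0.4417, -0.3305, 0.0045]
orientation: [0.0, 1.0, -0.0, 0.0]
contact_force: [-2.3, 2.2, 2.7]
finger_gap: 0.222
grasp_force: 40.0
```

Call:
step_arm([
  {"hand": 0.55,"dx": 0,"dy": 0,"dz": 0,"yaw": 0},
  {"hand": 0.55,"dx": 0,"dy": 0,"dz": 0,"yaw": 0},
  {"hand": 0.55,"dx": 0,"dy": 0,"dz": 0,"yaw": 0},
  {"hand": 0.55,"dx": 0,"dy": 0,"dz": 0,"yaw": 0},
  {"hand": 0.55,"dx": 0,"dy": 0,"dz": -0.005,"yaw": 0},
])

```text
t: 9.23
position: [0.4413, -0.33, 0.0083]
orientation: [-0.0, 1.0, -0.0, -0.0]
contact_force: [-0.4, 0.3, -0.8]
finger_gap: 0.523
grasp_force: 0.0
```

Call:
step_arm([
  {"hand": 0.65,"dx": 0,"dy": 0,"dz": -0.02,"yaw": 0},
  {"hand": 0.65,"dx": 0,"dy": 0,"dz": -0.05,"yaw": 0},
  {"hand": 0.65,"dx": 0,"dy": 0,"dz": -0.09,"yaw": 0},
  {"hand": 0.65,"dx": 0.02,"dy": -0.02,"dz": -0.11,"yaw": 0},
  {"hand": 0.65,"dx": 0.04,"dy": -0.05,"dz": -0.12,"yaw": 0},
])

```text
t: 9.65
position: [0.483, -0.2822, 0.1328]
orientation: [0.002, 1.0, -0.002, 0.002]
contact_force: [0.5, -0.2, 0.0]
finger_gap: 0.649
grasp_force: 0.0
```

Call:
step_arm([
  {"hand": 0.65,"dx": 0.02,"dy": -0.03,"dz": 0,"yaw": 0},
  {"hand": 0.65,"dx": 0.04,"dy": -0.06,"dz": 0,"yaw": 0},
  {"hand": 0.65,"dx": 0.06,"dy": -0.09,"dz": 0,"yaw": 0},
  {"hand": 0.65,"dx": 0.08,"dy": -0.12,"dz": 0,"yaw": 0},
  {"hand": 0.65,"dx": 0.1,"dy": -0.15,"dz": 0,"yaw": 0},
])

```text
t: 10.07
position: [0.5825, -0.1286, 0.1294]
orientation: [0.0, 1.0, -0.0, 0.0]
contact_force: [1.0, -0.8, 0.1]
finger_gap: 0.647
grasp_force: 0.0
```

Call:
step_arm([
  {"hand": 0.65,"dx": 0.02,"dy": -0.025,"dz": 0,"yaw": 0},
  {"hand": 0.65,"dx": 0.029,"dy": -0.036,"dz": 0,"yaw": 0},
  {"hand": 0.65,"dx": 0.029,"dy": -0.036,"dz": 0,"yaw": 0},
  {"hand": 0.65,"dx": 0.029,"dy": -0.036,"dz": 0,"yaw": 0},
])

```text
t: 10.4
position: [0.6105, -0.0944, 0.1288]
orientation: [0.0, 1.0, 0.0, -0.0]
contact_force: [-0.5, 0.3, 0.1]
finger_gap: 0.653
grasp_force: 0.0
```

```bash
python3 - <<'E'
from h import *
c=cam('wrist'); print(seg(c,*STEEL,(.611,-.094),.014,200)); print(seg(c,*GREEN,(.614,.089),.014,200)); print(seg(c,*GREEN,(.441,-.127),.014,200))
go([.611,-.094,.0],0)
s=cam('top'); print('small gear',seg(s,*STEEL,(.44,-.33),.018,80)); cv2.imwrite('pics/w4.png',c['img'])
E
```

```text
rect 610.7 -91.1 size 80.3 78.7 ang 0.1 | circ 610.7 -91.0 r 40.7
rect 615.3 86.6 size 112.1 110.1 ang 84.1 | circ 615.6 86.1 r 57.3
rect 428.7 -132.1 size 92.8 48.8 ang 90.0 | circ 428.7 -132.1 r 52.4
t 10.4 pos [ 0.6101 -0.0951  0.1288] head -0.0 -> d [ 0.0009 -0.0011  0.1288] yaw -0.0
small gear rect 445.5 -331.5 size 68.1 60.1 ang -0.8 | circ 444.4 -331.3 r 37.0
```

View pics/w4.png

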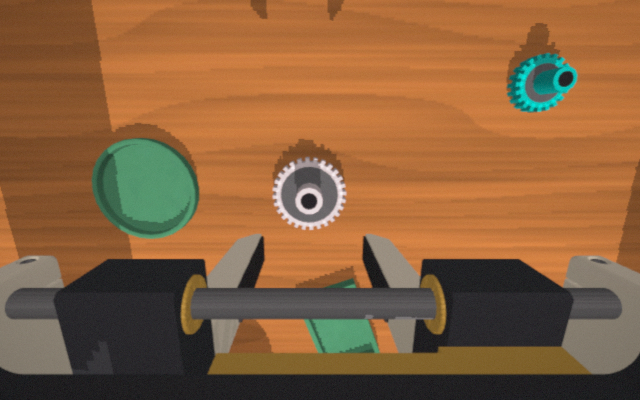

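Call:
step_arm([
  {"hand": 0.65,"dx": 0,"dy": -0.004,"dz": 0.03,"yaw": 0},
  {"hand": 0.65,"dx": 0,"dy": -0.004,"dz": 0.065,"yaw": 0},
  {"hand": 0.65,"dx": 0,"dy": -0.004,"dz": 0.095,"yaw": 0},
  {"hand": 0.65,"dx": 0,"dy": -0.004,"dz": 0.115,"yaw": 0},
  {"hand": 0.6,"dx": 0,"dy": -0.004,"dz": 0.125,"yaw": 0},
])

```text
t: 10.92
position: [0.6086, -0.0914, 0.0012]
orientation: [-0.0, 1.0, -0.001, -0.002]
contact_force: [0.2, 0.3, 0.7]
finger_gap: 0.616
grasp_force: 0.0
```

Call:
step_arm([
  {"hand": 0.5,"dx": 0,"dy": 0,"dz": 0.003,"yaw": 0},
  {"hand": 0,"dx": 0,"dy": 0,"dz": 0.003,"yaw": 0},
  {"hand": 0,"dx": 0,"dy": 0,"dz": 0.003,"yaw": 0},
  {"hand": 0,"dx": 0,"dy": 0,"dz": 0.003,"yaw": 0},
  {"hand": 0,"dx": 0,"dy": 0,"dz": 0.003,"yaw": 0},
], squeeze=55)

```text
t: 11.33
position: [0.6115, -0.0904, 0.0022]
orientation: [0.0, 1.0, -0.0, 0.001]
contact_force: [-0.0, -2.4, 5.2]
finger_gap: 0.293
grasp_force: 31.4
```

Call:
step_arm([
  {"hand": 0,"dx": 0,"dy": 0,"dz": 0,"yaw": 0},
  {"hand": 0,"dx": 0,"dy": 0,"dz": 0,"yaw": 0},
  {"hand": 0,"dx": 0,"dy": 0,"dz": 0,"yaw": 0},
])

```text
t: 11.58
position: [0.6115, -0.0905, 0.0022]
orientation: [0.0, 1.0, -0.0, 0.001]
contact_force: [-1.4, -0.6, 6.3]
finger_gap: 0.284
grasp_force: 55.0
```

Call:
step_arm([
  {"hand": 0,"dx": 0,"dy": 0,"dz": -0.01,"yaw": 0},
  {"hand": 0,"dx": 0,"dy": 0,"dz": -0.03,"yaw": 0},
  {"hand": 0,"dx": 0,"dy": 0,"dz": -0.055,"yaw": 0},
  {"hand": 0,"dx": 0,"dy": -0.02,"dz": -0.07,"yaw": 0},
  {"hand": 0,"dx": 0,"dy": -0.05,"dz": -0.07,"yaw": 0},
])

```text
t: 12.0
position: [0.6124, -0.0419, 0.0747]
orientation: [0.001, 1.0, -0.001, 0.003]
contact_force: [1.4, 0.8, -4.9]
finger_gap: 0.286
grasp_force: 55.0
```

Call:
step_arm([
  {"hand": 0,"dx": 0.004,"dy": -0.035,"dz": 0,"yaw": 0},
  {"hand": 0,"dx": 0.004,"dy": -0.07,"dz": 0,"yaw": 0},
  {"hand": 0,"dx": 0.004,"dy": -0.105,"dz": 0,"yaw": 0},
  {"hand": 0,"dx": 0.004,"dy": -0.128,"dz": 0,"yaw": 0},
  {"hand": 0,"dx": 0.004,"dy": -0.128,"dz": 0,"yaw": 0},
])

```text
t: 12.42
position: [0.6139, 0.092, 0.071]
orientation: [-0.0, 1.0, 0.002, -0.0]
contact_force: [-0.1, -0.3, -5.4]
finger_gap: 0.287
grasp_force: 55.0
```

```bash
python3 - <<'E'
from h import *
c=cam('wrist'); print(seg(c,*GREEN,(.64,.089),.014,200)); cv2.imwrite('pics/w5.png',c['img'])
go([.615,.0875,.006],0); s=r.state(); print(s['finger_gap'],s['contact_force'])
E
```

```text
rect 636.7 87.4 size 108.9 67.3 ang 86.6 | circ 615.7 88.7 r 54.8
t 12.5 pos [0.614  0.0898 0.0709] head 0.2 -> d [0.001  0.0023 0.0649] yaw 0.2
0.2866770754290161 [-0.44972976 -1.42086695 -5.86310334]
```

View pics/w5.png

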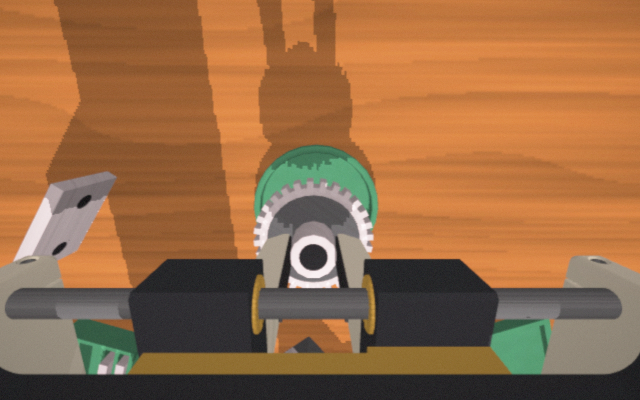

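Call:
step_arm([
  {"hand": 0,"dx": 0,"dy": 0,"dz": 0.012,"yaw": 0},
  {"hand": 0,"dx": 0,"dy": 0,"dz": 0.028,"yaw": 0},
  {"hand": 0,"dx": 0,"dy": 0,"dz": 0.042,"yaw": 0},
  {"hand": 0,"dx": 0,"dy": 0,"dz": 0.052,"yaw": 0},
  {"hand": 0,"dx": 0,"dy": 0,"dz": 0.058,"yaw": 0},
])

```text
t: 12.88
position: [0.6138, 0.0865, 0.0109]
orientation: [0.0, 1.0, -0.001, -0.001]
contact_force: [0.6, 0.2, -5.9]
finger_gap: 0.284
grasp_force: 55.0
```

Call:
step_arm([
  {"hand": 0,"dx": 0,"dy": 0,"dz": 0.003,"yaw": 0},
  {"hand": 0,"dx": 0,"dy": 0,"dz": 0.005,"yaw": 0},
  {"hand": 0,"dx": 0,"dy": 0,"dz": 0.007,"yaw": 0},
  {"hand": 0,"dx": 0,"dy": 0,"dz": 0.007,"yaw": 0},
])

```text
t: 13.22
position: [0.6152, 0.0876, 0.0064]
orientation: [0.0, 1.0, -0.0, 0.001]
contact_force: [0.7, 0.1, -5.0]
finger_gap: 0.285
grasp_force: 55.0
```

Call:
step_arm([
  {"hand": 0,"dx": 0,"dy": 0,"dz": 0.001,"yaw": 0},
  {"hand": 0,"dx": 0,"dy": 0,"dz": 0.002,"yaw": 0},
  {"hand": 0,"dx": 0,"dy": 0,"dz": 0.002,"yaw": 0},
])

```text
t: 13.47
position: [0.6153, 0.0876, 0.0061]
orientation: [0.0, 1.0, -0.0, 0.001]
contact_force: [-7.5, -1.7, 14.8]
finger_gap: 0.284
grasp_force: 55.0
```

Call:
step_arm([
  {"hand": 0.6,"dx": 0,"dy": 0,"dz": -0.002,"yaw": 0},
  {"hand": 0.6,"dx": 0,"dy": 0,"dz": -0.002,"yaw": 0},
  {"hand": 0.6,"dx": 0,"dy": 0,"dz": -0.002,"yaw": 0},
  {"hand": 0.6,"dx": 0,"dy": 0,"dz": -0.002,"yaw": 0},
  {"hand": 0.6,"dx": 0,"dy": 0,"dz": -0.005,"yaw": 0},
])

```text
t: 13.88
position: [0.6146, 0.0877, 0.0085]
orientation: [-0.0, 1.0, -0.0, -0.0]
contact_force: [0.1, 0.0, -0.2]
finger_gap: 0.579
grasp_force: 0.0
```

Call:
step_arm([
  {"hand": 0.7,"dx": 0,"dy": 0,"dz": -0.02,"yaw": 0},
  {"hand": 0.7,"dx": 0,"dy": 0,"dz": -0.05,"yaw": 0},
  {"hand": 0.7,"dx": 0,"dy": 0,"dz": -0.09,"yaw": 0},
  {"hand": 0.7,"dx": -0.02,"dy": 0,"dz": -0.125,"yaw": 0},
  {"hand": 0.7,"dx": -0.05,"dy": -0.002,"dz": -0.15,"yaw": 0},
])

```text
t: 14.3
position: [0.5664, 0.0895, 0.1619]
orientation: [-0.0, 1.0, -0.0, 0.002]
contact_force: [0.8, -0.4, 0.9]
finger_gap: 0.699
grasp_force: 0.0
```

Call:
step_arm([
  {"hand": 0.7,"dx": -0.04,"dy": -0.002,"dz": 0,"yaw": 0},
  {"hand": 0.7,"dx": -0.08,"dy": -0.005,"dz": 0,"yaw": 0},
  {"hand": 0.7,"dx": -0.115,"dy": -0.005,"dz": 0,"yaw": 0},
  {"hand": 0.7,"dx": -0.13,"dy": -0.005,"dz": 0,"yaw": 0},
  {"hand": 0.7,"dx": -0.13,"dy": -0.005,"dz": 0,"yaw": 0},
])

```text
t: 14.72
position: [0.4322, 0.0949, 0.1592]
orientation: [-0.0, 1.0, 0.0, -0.0]
contact_force: [1.2, -0.3, 0.1]
finger_gap: 0.701
grasp_force: 0.0
```

Call:
step_arm([
  {"hand": 0.7,"dx": 0,"dy": 0,"dz": 0,"yaw": -7},
  {"hand": 0.7,"dx": 0,"dy": 0,"dz": 0,"yaw": -14},
  {"hand": 0.7,"dx": 0,"dy": 0,"dz": 0,"yaw": -21},
  {"hand": 0.7,"dx": 0,"dy": 0,"dz": 0,"yaw": -28},
  {"hand": 0.7,"dx": 0,"dy": 0,"dz": 0,"yaw": -35},
])

```text
t: 15.13
position: [0.4361, 0.0947, 0.159]
orientation: [0.0, 0.953, 0.303, 0.0]
contact_force: [0.7, -0.1, -0.5]
finger_gap: 0.699
grasp_force: 0.0
```

Call:
step_arm([
  {"hand": 0.7,"dx": 0,"dy": 0,"dz": 0,"yaw": -3.5},
  {"hand": 0.7,"dx": 0,"dy": 0,"dz": 0,"yaw": -3.5},
  {"hand": 0.7,"dx": 0,"dy": 0,"dz": 0,"yaw": -3.5},
])

```text
t: 15.38
position: [0.4357, 0.0947, 0.1589]
orientation: [0.0, 0.945, 0.328, 0.0]
contact_force: [0.8, -0.8, -1.3]
finger_gap: 0.698
grasp_force: 0.0
```

```bash
python3 - <<'E'
from h import *
c=cam('wrist'); cv2.imwrite('pics/w6.png',c['img'])
for d in r.pinpoint('tool_holder','wrist'): print(np.round(d['pixel']),round(d['confidence'],2),np.round(at(c,d['pixel'],0),4))
go([.435,.095,.0],38.5)
s=cam('top'); print(seg(s,*STEEL,(.614,.089),.018,80)) 
E
```

```text
[237. 237.] 0.77 [0.3223 0.1294 0.    ]
t 15.5 pos [0.4353 0.0947 0.1589] head 38.4 -> d [-1.000e-04 -4.000e-04  1.589e-01] yaw -0.1
rect 613.1 86.4 size 86.3 83.2 ang 44.5 | circ 613.7 86.5 r 44.1
```

View pics/w6.png

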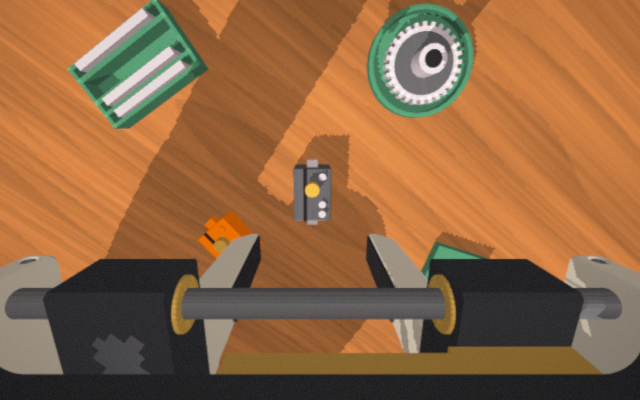

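```bash
python3 - <<'E'
from h import *
c=cam('wrist')
for lo,hi in (STEEL,((0,0,40),(180,70,255)),((0,0,30),(180,90,255))): print(seg(c,lo,hi,(.436,.095),.036,100))
for p in ((296,166),(331,166),(331,222),(296,222),(312,160),(313,224),(313,190)): print(p,np.round(at(c,p,.036),4))
go([.435,.095,.0],38.5)
cv2.imwrite('pics/w6c.png',cv2.resize(c['img'][140:260,190:370],(720,480),interpolation=2))
E
```

```text
rect 439.9 89.2 size 73.1 27.2 ang 39.0 | circ 435.4 94.7 r 36.9
rect 435.3 94.9 size 73.1 41.1 ang 38.1 | circ 435.1 94.9 r 37.1
rect 435.0 94.3 size 74.4 41.1 ang 37.6 | circ 434.8 94.6 r 37.5
(296, 166) [0.4471 0.1266 0.036 ]
(331, 166) [0.4708 0.0967 0.036 ]
(331, 222) [0.4211 0.056  0.036 ]
(296, 222) [0.3962 0.0874 0.036 ]
(312, 160) [0.4631 0.117  0.036 ]
(313, 224) [0.4064 0.0707 0.036 ]
(313, 190) [0.4377 0.0955 0.036 ]
t 15.6 pos [0.435  0.0947 0.1588] head 38.4 -> d [ 1.000e-04 -2.000e-04  1.588e-01] yaw -0.1
```

View pics/w6c.png

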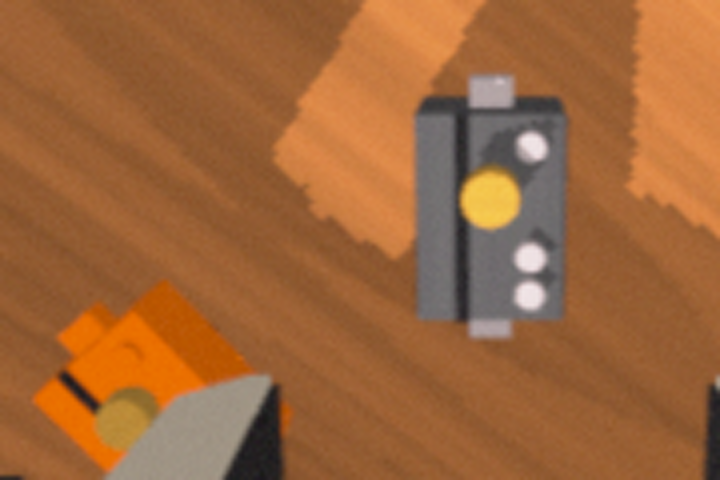

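Call:
step_arm([
  {"hand": 0.7,"dx": 0,"dy": 0,"dz": 0.035,"yaw": 0},
  {"hand": 0.7,"dx": 0,"dy": 0,"dz": 0.075,"yaw": 0},
  {"hand": 0.7,"dx": 0,"dy": 0,"dz": 0.11,"yaw": 0},
  {"hand": 0.7,"dx": 0,"dy": 0,"dz": 0.135,"yaw": 0},
  {"hand": 0.7,"dx": 0,"dy": 0,"dz": 0.15,"yaw": 0},
])

```text
t: 16.0
position: [0.4334, 0.0946, 0.0063]
orientation: [-0.0, 0.944, 0.329, -0.002]
contact_force: [-0.9, -0.1, -0.2]
finger_gap: 0.703
grasp_force: 0.0
```

Call:
step_arm([
  {"hand": 0.7,"dx": 0,"dy": 0,"dz": 0.01,"yaw": 0},
  {"hand": 0.7,"dx": 0,"dy": 0,"dz": 0.018,"yaw": 0},
  {"hand": 0.6,"dx": 0,"dy": 0,"dz": 0.021,"yaw": 0},
  {"hand": 0,"dx": 0,"dy": 0,"dz": 0.021,"yaw": 0},
  {"hand": 0,"dx": 0,"dy": 0,"dz": 0.021,"yaw": 0},
])

```text
t: 16.42
position: [0.4353, 0.0948, -0.0115]
orientation: [0.0, 0.944, 0.33, 0.001]
contact_force: [1.3, 0.3, -0.4]
finger_gap: 0.537
grasp_force: 0.0
```

Call:
step_arm([
  {"hand": 0,"dx": 0,"dy": 0,"dz": 0,"yaw": 0},
  {"hand": 0,"dx": 0,"dy": 0,"dz": 0,"yaw": 0},
  {"hand": 0,"dx": 0,"dy": 0,"dz": 0,"yaw": 0},
])

```text
t: 16.67
position: [0.4352, 0.0948, -0.0114]
orientation: [0.0, 0.944, 0.33, 0.001]
contact_force: [-1.9, 1.2, 8.0]
finger_gap: 0.445
grasp_force: 55.0
```

Call:
step_arm([
  {"hand": 0,"dx": 0,"dy": 0,"dz": -0.01,"yaw": 0},
  {"hand": 0,"dx": 0,"dy": 0,"dz": -0.03,"yaw": 0},
  {"hand": 0,"dx": 0,"dy": 0,"dz": -0.055,"yaw": 0},
  {"hand": 0,"dx": -0.012,"dy": 0.016,"dz": -0.08,"yaw": 0},
  {"hand": 0,"dx": -0.024,"dy": 0.032,"dz": -0.09,"yaw": 0},
])

```text
t: 17.08
position: [0.4367, 0.0547, 0.0809]
orientation: [0.0, 0.944, 0.33, 0.001]
contact_force: [1.7, -0.5, -5.6]
finger_gap: 0.448
grasp_force: 55.0
```

Call:
step_arm([
  {"hand": 0,"dx": -0.022,"dy": 0.029,"dz": 0,"yaw": 0},
  {"hand": 0,"dx": -0.044,"dy": 0.058,"dz": 0,"yaw": 0},
  {"hand": 0,"dx": -0.066,"dy": 0.087,"dz": 0,"yaw": 0},
  {"hand": 0,"dx": -0.09,"dy": 0.118,"dz": 0,"yaw": 0},
  {"hand": 0,"dx": -0.11,"dy": 0.145,"dz": 0,"yaw": 0},
])

```text
t: 17.5
position: [0.4393, -0.1293, 0.0784]
orientation: [0.0, 0.944, 0.33, -0.0]
contact_force: [1.5, 0.2, -4.8]
finger_gap: 0.442
grasp_force: 55.0
```

Call:
step_arm([
  {"hand": 0,"dx": 0,"dy": 0,"dz": 0,"yaw": 6},
  {"hand": 0,"dx": 0,"dy": 0,"dz": 0,"yaw": 12},
  {"hand": 0,"dx": 0,"dy": 0,"dz": 0,"yaw": 18.5},
  {"hand": 0,"dx": 0,"dy": 0,"dz": 0,"yaw": 18.5},
  {"hand": 0,"dx": 0,"dy": 0,"dz": 0,"yaw": 18.5},
])

```text
t: 17.92
position: [0.4397, -0.1271, 0.0781]
orientation: [-0.0, 0.985, 0.175, -0.0]
contact_force: [-0.6, -0.3, -6.0]
finger_gap: 0.446
grasp_force: 55.0
```

```bash
python3 - <<'E'
from h import *
c=cam('wrist'); cv2.imwrite('pics/w7.png',c['img']); 
go([.4405,-.1275,-.0074],20); s=r.state(); print(s['finger_gap'],s['contact_force'])
b=R.from_euler('z',20,degrees=True).as_matrix()
im=cv2.resize(c['img'],None,fx=1.25,fy=1.25)
for x,y in ((.054,.037),(.054,-.037),(0,.037),(0,-.037),(-.054,-.037),(-.054,.037)):
    u=proj(c,np.array([.4405,-.1275,.014])+b@[x,y,0]); cv2.circle(im,tuple(int(v*1.25) for v in u),3,(0,0,255),1)
cv2.imwrite('pics/w7.png',im)
E
```

```text
t 18.0 pos [ 0.4398 -0.1271  0.0781] head 20.2 -> d [0.0005 0.0007 0.0855] yaw 0.2
0.44584130191621896 [-0.61776316 -0.18208968 -5.93318317]
```

View pics/w7.png

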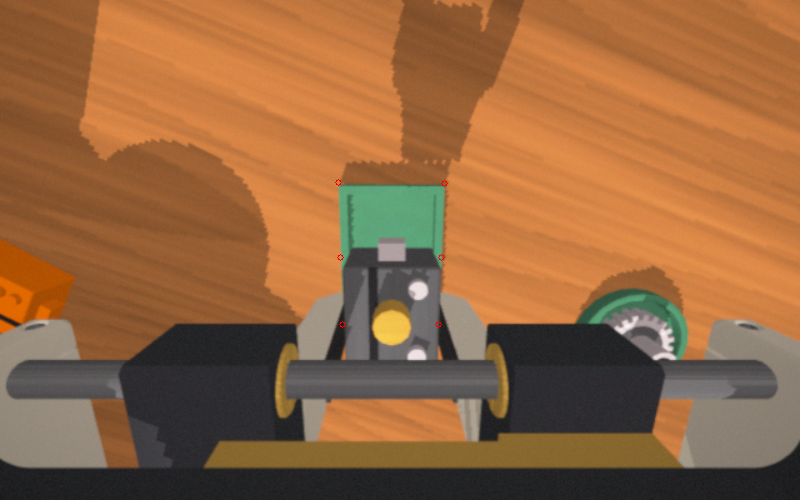

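Call:
step_arm([
  {"hand": 0,"dx": 0,"dy": 0,"dz": 0.015,"yaw": 0},
  {"hand": 0,"dx": 0,"dy": 0,"dz": 0.035,"yaw": 0},
  {"hand": 0,"dx": 0,"dy": 0,"dz": 0.055,"yaw": 0},
  {"hand": 0,"dx": 0,"dy": 0,"dz": 0.068,"yaw": 0},
  {"hand": 0,"dx": 0,"dy": 0,"dz": 0.075,"yaw": 0},
])

```text
t: 18.38
position: [0.4392, -0.1267, 0.0015]
orientation: [-0.001, 0.985, 0.175, -0.001]
contact_force: [-1.3, -0.1, -5.6]
finger_gap: 0.447
grasp_force: 55.0
```

Call:
step_arm([
  {"hand": 0,"dx": 0,"dy": 0,"dz": 0.003,"yaw": 0},
  {"hand": 0,"dx": 0,"dy": 0,"dz": 0.006,"yaw": 0},
  {"hand": 0,"dx": 0,"dy": 0,"dz": 0.008,"yaw": 0},
  {"hand": 0,"dx": 0,"dy": 0,"dz": 0.008,"yaw": 0},
])

```text
t: 18.72
position: [0.4403, -0.1273, -0.0049]
orientation: [0.0, 0.985, 0.174, 0.0]
contact_force: [-0.0, 0.2, -6.1]
finger_gap: 0.447
grasp_force: 55.0
```

Call:
step_arm([
  {"hand": 0,"dx": 0,"dy": 0,"dz": 0.001,"yaw": 0},
  {"hand": 0,"dx": 0,"dy": 0,"dz": 0.002,"yaw": 0},
  {"hand": 0,"dx": 0,"dy": 0,"dz": 0.002,"yaw": 0},
])

```text
t: 18.97
position: [0.4405, -0.1274, -0.0055]
orientation: [0.0, 0.985, 0.174, 0.0]
contact_force: [-7.4, 2.7, 21.0]
finger_gap: 0.449
grasp_force: 55.0
```

Call:
step_arm([
  {"hand": 0.5,"dx": 0,"dy": 0,"dz": -0.001,"yaw": 0},
  {"hand": 0.56,"dx": 0,"dy": 0,"dz": -0.002,"yaw": 0},
  {"hand": 0.62,"dx": 0,"dy": 0,"dz": -0.002,"yaw": 0},
  {"hand": 0.7,"dx": 0,"dy": 0,"dz": -0.002,"yaw": 0},
  {"hand": 0.7,"dx": 0,"dy": 0,"dz": -0.004,"yaw": 0},
])

```text
t: 19.38
position: [0.44, -0.1272, -0.0032]
orientation: [-0.0, 0.985, 0.174, -0.0]
contact_force: [-0.0, 0.2, -0.2]
finger_gap: 0.686
grasp_force: 0.0
```

Call:
step_arm([
  {"hand": 0.7,"dx": 0,"dy": 0,"dz": -0.02,"yaw": 0},
  {"hand": 0.7,"dx": 0,"dy": 0,"dz": -0.05,"yaw": 0},
  {"hand": 0.7,"dx": 0,"dy": 0,"dz": -0.085,"yaw": 0},
  {"hand": 0.7,"dx": 0,"dy": 0,"dz": -0.125,"yaw": 0},
  {"hand": 0.7,"dx": 0,"dy": 0,"dz": -0.16,"yaw": 0},
])

```text
t: 19.8
position: [0.4398, -0.1271, 0.1591]
orientation: [0.0, 0.985, 0.174, 0.0]
contact_force: [1.2, 0.1, 0.9]
finger_gap: 0.699
grasp_force: 0.0
```

```bash
python3 - <<'E'
from h import *
c=cam('wrist'); b=R.from_euler('z',20,degrees=True).as_matrix()
print(seg(c,(0,0,40),(180,70,255),(.44,-.127),.04,100))
go([.608,.302,.2],-35.3); s=r.state(); print(s['joint_pos'])
cv2.imwrite('pics/w8.png',c['img'][0:300])
E
```

```text
rect 440.5 -128.4 size 76.8 42.5 ang 19.7 | circ 440.4 -128.1 r 38.7
t 19.9 pos [ 0.4428 -0.1282  0.165 ] head 20.0 -> d [ 0.3026 -0.3476 -0.0351] yaw 55.3
[-3.82979137e-01  2.16079486e-01  1.90700876e+00  5.95277969e-05
  1.00926330e+00  8.38759760e-01]
```

View pics/w8.png

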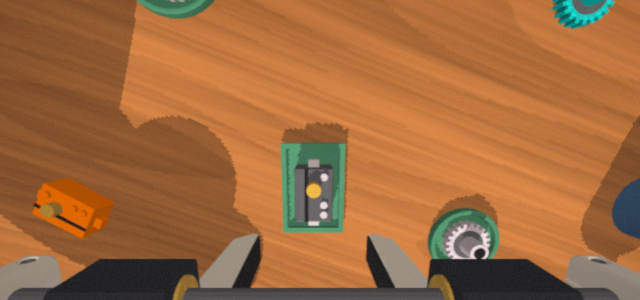

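Call:
step_arm([
  {"hand": 0.6,"dx": 0.025,"dy": -0.029,"dz": 0,"yaw": 0},
  {"hand": 0.6,"dx": 0.051,"dy": -0.058,"dz": 0,"yaw": 0},
  {"hand": 0.6,"dx": 0.076,"dy": -0.087,"dz": 0,"yaw": 0},
  {"hand": 0.6,"dx": 0.101,"dy": -0.116,"dz": 0,"yaw": 0},
  {"hand": 0.6,"dx": 0.126,"dy": -0.145,"dz": -0.02,"yaw": 0},
])

```text
t: 20.27
position: [0.507, 0.0528, 0.1736]
orientation: [-0.0, 0.985, 0.173, -0.002]
contact_force: [1.0, 0.2, -0.7]
finger_gap: 0.598
grasp_force: 0.0
```

Call:
step_arm([
  {"hand": 0.6,"dx": 0.025,"dy": -0.029,"dz": 0,"yaw": 0},
  {"hand": 0.6,"dx": 0.051,"dy": -0.058,"dz": 0,"yaw": 0},
  {"hand": 0.6,"dx": 0.076,"dy": -0.087,"dz": 0,"yaw": 0},
  {"hand": 0.6,"dx": 0.101,"dy": -0.116,"dz": 0,"yaw": 0},
  {"hand": 0.6,"dx": 0.126,"dy": -0.145,"dz": 0,"yaw": 0},
])

```text
t: 20.68
position: [0.5775, 0.2322, 0.1758]
orientation: [0.0, 0.985, 0.174, -0.0]
contact_force: [0.1, -0.1, -0.3]
finger_gap: 0.597
grasp_force: 0.0
```

Call:
step_arm([
  {"hand": 0.6,"dx": 0.025,"dy": -0.029,"dz": 0,"yaw": 7},
  {"hand": 0.6,"dx": 0.05,"dy": -0.057,"dz": 0,"yaw": 14},
  {"hand": 0.6,"dx": 0.05,"dy": -0.057,"dz": 0,"yaw": 21},
  {"hand": 0.6,"dx": 0.05,"dy": -0.057,"dz": 0,"yaw": 28},
  {"hand": 0.6,"dx": 0.05,"dy": -0.057,"dz": 0,"yaw": 35},
])

```text
t: 21.1
position: [0.6045, 0.3015, 0.1751]
orientation: [0.0, 0.991, -0.133, -0.0]
contact_force: [-0.0, -0.7, -0.2]
finger_gap: 0.601
grasp_force: 0.0
```

Call:
step_arm([
  {"hand": 0.6,"dx": 0,"dy": 0,"dz": 0,"yaw": 7},
  {"hand": 0.6,"dx": 0,"dy": 0,"dz": 0,"yaw": 14},
  {"hand": 0.6,"dx": 0,"dy": 0,"dz": 0,"yaw": 20},
  {"hand": 0.6,"dx": 0,"dy": 0,"dz": 0,"yaw": 20},
  {"hand": 0.6,"dx": 0,"dy": 0,"dz": 0,"yaw": 20},
])

```text
t: 21.52
position: [0.6047, 0.3008, 0.1758]
orientation: [0.0, 0.954, -0.299, -0.0]
contact_force: [-0.6, -0.1, -0.1]
finger_gap: 0.599
grasp_force: 0.0
```

```bash
python3 - <<'E'
from h import *
c=cam('wrist'); cv2.imwrite('pics/w9.png',c['img'])
for d in r.pinpoint('parallel','wrist'): print(np.round(d['pixel']),round(d['confidence'],2),np.round(at(c,d['pixel'],0),4))
for lo in (70,110,150): print(lo,seg(c,(0,0,lo),(180,75,255),(.608,.302),.06,100))
go([.608,.302,.0],-35)
E
```

```text
[311. 182.] 0.65 [0.6076 0.3016 0.    ]
70 rect 608.5 299.3 size 92.4 9.6 ang -35.1 | circ 608.9 299.9 r 46.4
110 rect 608.5 299.3 size 92.4 9.6 ang -35.1 | circ 608.9 299.9 r 46.4
150 rect 607.3 300.2 size 89.3 9.6 ang -35.1 | circ 607.6 300.7 r 44.8
t 21.6 pos [0.6047 0.3008 0.1759] head -34.8 -> d [ 0.002  -0.0029  0.1759] yaw 0.2
```

View pics/w9.png

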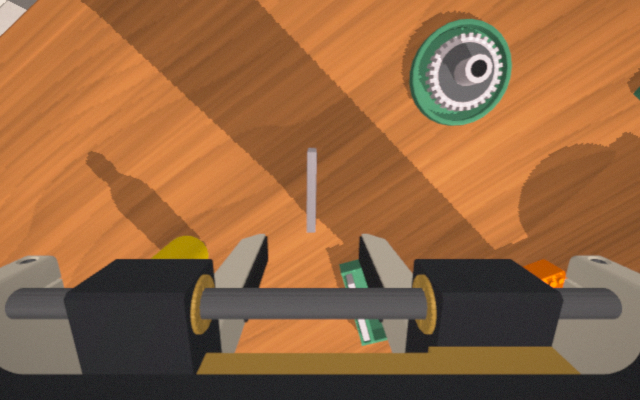

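Call:
step_arm([
  {"hand": 0.5,"dx": 0.003,"dy": -0.001,"dz": 0.035,"yaw": 0},
  {"hand": 0.5,"dx": 0.003,"dy": -0.001,"dz": 0.07,"yaw": 0},
  {"hand": 0.5,"dx": 0.003,"dy": -0.001,"dz": 0.1,"yaw": 0},
  {"hand": 0.5,"dx": 0.003,"dy": -0.001,"dz": 0.12,"yaw": 0},
  {"hand": 0.5,"dx": 0.003,"dy": -0.001,"dz": 0.135,"yaw": 0},
])

```text
t: 22.03
position: [0.6067, 0.2995, 0.0385]
orientation: [0.001, 0.954, -0.3, -0.001]
contact_force: [-0.3, 0.1, 0.6]
finger_gap: 0.499
grasp_force: 0.0
```

Call:
step_arm([
  {"hand": 0.5,"dx": 0,"dy": 0,"dz": 0.01,"yaw": 0},
  {"hand": 0.5,"dx": 0,"dy": 0,"dz": 0.018,"yaw": 0},
  {"hand": 0.4,"dx": 0,"dy": 0,"dz": 0.023,"yaw": 0},
  {"hand": 0,"dx": 0,"dy": 0,"dz": 0.023,"yaw": 0},
  {"hand": 0,"dx": 0,"dy": 0,"dz": 0.023,"yaw": 0},
])

```text
t: 22.45
position: [0.6081, 0.3001, 0.0188]
orientation: [-0.0, 0.954, -0.301, 0.0]
contact_force: [-0.2, 0.5, 0.6]
finger_gap: 0.329
grasp_force: 0.0
```

Call:
step_arm([
  {"hand": 0,"dx": 0,"dy": 0,"dz": 0,"yaw": 0},
  {"hand": 0,"dx": 0,"dy": 0,"dz": 0,"yaw": 0},
  {"hand": 0,"dx": 0,"dy": 0,"dz": 0,"yaw": 0},
  {"hand": 0,"dx": 0,"dy": 0,"dz": 0,"yaw": 0},
  {"hand": 0,"dx": 0,"dy": 0,"dz": 0,"yaw": 0},
])

```text
t: 22.87
position: [0.6082, 0.3002, 0.0187]
orientation: [-0.0, 0.954, -0.301, 0.0]
contact_force: [-0.5, 1.0, 3.0]
finger_gap: 0.101
grasp_force: 55.0
```

Call:
step_arm([
  {"hand": 0,"dx": 0,"dy": 0,"dz": 0,"yaw": 0},
  {"hand": 0,"dx": 0,"dy": 0,"dz": 0,"yaw": 0},
])

```text
t: 23.03
position: [0.6082, 0.3002, 0.0187]
orientation: [-0.0, 0.954, -0.301, 0.0]
contact_force: [0.1, 1.3, 5.4]
finger_gap: 0.101
grasp_force: 55.0
```

Call:
step_arm([
  {"hand": 0,"dx": 0,"dy": 0,"dz": -0.01,"yaw": 0},
  {"hand": 0,"dx": 0,"dy": 0,"dz": -0.03,"yaw": 0},
  {"hand": 0,"dx": 0,"dy": 0,"dz": -0.06,"yaw": 0},
  {"hand": 0,"dx": 0,"dy": 0,"dz": -0.09,"yaw": 0},
  {"hand": 0,"dx": 0,"dy": 0,"dz": -0.12,"yaw": 0},
])

```text
t: 23.45
position: [0.607, 0.2995, 0.139]
orientation: [0.001, 0.954, -0.301, -0.001]
contact_force: [0.6, -0.9, -4.3]
finger_gap: 0.1
grasp_force: 55.0
```

Call:
step_arm([
  {"hand": 0,"dx": -0.02,"dy": 0.008,"dz": 0,"yaw": 0},
  {"hand": 0,"dx": -0.05,"dy": 0.02,"dz": 0,"yaw": 0},
  {"hand": 0,"dx": -0.085,"dy": 0.035,"dz": 0,"yaw": 0},
  {"hand": 0,"dx": -0.12,"dy": 0.05,"dz": 0,"yaw": 0},
  {"hand": 0,"dx": -0.155,"dy": 0.065,"dz": 0,"yaw": 0},
])

```text
t: 23.87
position: [0.4413, 0.3351, 0.1379]
orientation: [0.001, 0.954, -0.301, -0.0]
contact_force: [0.5, 2.0, -3.9]
finger_gap: 0.102
grasp_force: 55.0
```

Call:
step_arm([
  {"hand": 0,"dx": -0.035,"dy": 0.014,"dz": 0,"yaw": 0},
  {"hand": 0,"dx": -0.07,"dy": 0.028,"dz": 0,"yaw": 0},
  {"hand": 0,"dx": -0.105,"dy": 0.043,"dz": 0,"yaw": 0},
  {"hand": 0,"dx": -0.132,"dy": 0.055,"dz": 0,"yaw": 0},
  {"hand": 0,"dx": -0.132,"dy": 0.055,"dz": 0,"yaw": 0},
])

```text
t: 24.28
position: [0.3102, 0.3531, 0.137]
orientation: [-0.007, 0.957, -0.288, -0.013]
contact_force: [0.6, 0.5, -4.3]
finger_gap: 0.099
grasp_force: 55.0
```

Call:
step_arm([
  {"hand": 0,"dx": 0,"dy": 0,"dz": 0,"yaw": -5},
  {"hand": 0,"dx": 0,"dy": 0,"dz": 0,"yaw": -10},
  {"hand": 0,"dx": 0,"dy": 0,"dz": 0,"yaw": -16},
  {"hand": 0,"dx": 0,"dy": 0,"dz": 0,"yaw": -16},
  {"hand": 0,"dx": 0,"dy": 0,"dz": 0,"yaw": -16},
])

```text
t: 24.7
position: [0.3146, 0.3539, 0.1373]
orientation: [-0.009, 0.988, -0.156, -0.011]
contact_force: [-0.0, -0.3, -3.4]
finger_gap: 0.101
grasp_force: 55.0
```

```bash
python3 - <<'E'
from h import *
go([.304,.367,.139],-19); s=r.state(); print(s['finger_gap'],s['contact_force'],s['joint_pos'])
c=cam('wrist'); cv2.imwrite('pics/w10.png',c['img']); np.save('w10.npy',dict(c),allow_pickle=True)
hsv=cv2.cvtColor(c['img'],cv2.COLOR_BGR2HSV)
for nm,(lo,hi),z in (('green',GREEN,.026),('steel',STEEL,.032)):
  for k in cv2.findContours(cv2.inRange(hsv,lo,hi),0,1)[0]:
    if cv2.contourArea(k)<150: continue
    P=np.array([at(c,p[0].astype(float),z)[:2] for p in k],np.float32)*1000; print(nm,cv2.boundingRect(k),[np.round(v,1) for v in cv2.minAreaRect(P)])
for d in r.pinpoint('rack','wrist'): print(np.round(d['pixel']),round(d['confidence'],2),np.round(at(c,d['pixel'],0),4))
E
```

```text
t 24.7 pos [0.3146 0.3539 0.1373] head -17.9 -> d [-0.0142 -0.0093 -0.0012] yaw 1.1
0.1007437271104722 [-0.04855044 -0.29529701 -3.39769773] [0.72719569 0.28047288 1.90114101 0.03473338 0.95991847 2.5904067 ]
green (274, 7, 78, 134) [array([424.4, 320.2]), array([ 70.3, 117.5]), np.float64(71.5)]
steel (456, 249, 184, 126) [array([ 69.1, 134.6]), array([203.8, 181.3]), np.float64(89.6)]
steel (0, 241, 169, 134) [array([235.4, 680.8]), array([198. , 190.7]), np.float64(54.9)]
steel (273, 169, 80, 184) [array([232.3, 379.7]), array([ 88.4, 226.1]), np.float64(81.0)]
steel (333, 23, 15, 105) [array([415.6, 295.7]), array([10.5, 90.5]), np.float64(71.3)]
steel (320, 22, 13, 106) [array([420.1, 308.2]), array([10. , 91.4]), np.float64(71.3)]
steel (278, 21, 12, 107) [array([432.7, 345.7]), array([10.3, 92.2]), np.float64(70.8)]
[306.  81.] 0.79 [0.4263 0.3267 0.    ]
```

Call:
step_arm([
  {"hand": 0,"dx": 0.03,"dy": -0.003,"dz": 0,"yaw": 0},
  {"hand": 0,"dx": 0.06,"dy": -0.005,"dz": 0,"yaw": 0},
  {"hand": 0,"dx": 0.09,"dy": -0.008,"dz": 0,"yaw": 0.5},
  {"hand": 0,"dx": 0.115,"dy": -0.008,"dz": 0,"yaw": 0.8},
  {"hand": 0,"dx": 0.115,"dy": -0.008,"dz": 0,"yaw": 0.8},
])

```text
t: 25.22
position: [0.4303, 0.3256, 0.1345]
orientation: [-0.01, 0.986, -0.163, -0.01]
contact_force: [-0.1, -0.5, -3.4]
finger_gap: 0.102
grasp_force: 55.0
```

```bash
python3 - <<'E'
from h import *
go([.4265,.3265,.05],-18.7); s=r.state(); print(s['finger_gap'],s['contact_force'],s['orientation'],s['joint_pos'])
E
```

```text
t 25.2 pos [0.4303 0.3256 0.1345] head -18.8 -> d [-0.0019  0.0016  0.0845] yaw -0.1
0.10215908821228957 [-0.14701266 -0.53798233 -3.38486091] [-0.00952728  0.98648051 -0.16329419 -0.01002228] [0.5458169  0.39849917 1.73530056 0.03247837 1.01081559 2.42740816]
```

Call:
step_arm([
  {"hand": 0,"dx": -0.001,"dy": 0.001,"dz": 0.015,"yaw": 0},
  {"hand": 0,"dx": -0.002,"dy": 0.0015,"dz": 0.035,"yaw": 0},
  {"hand": 0,"dx": -0.002,"dy": 0.0015,"dz": 0.055,"yaw": 0},
  {"hand": 0,"dx": -0.002,"dy": 0.0015,"dz": 0.07,"yaw": 0},
  {"hand": 0,"dx": -0.002,"dy": 0.0015,"dz": 0.07,"yaw": 0},
])

```text
t: 25.63
position: [0.421, 0.3265, 0.062]
orientation: [-0.008, 0.987, -0.162, -0.013]
contact_force: [-1.0, -1.1, -3.5]
finger_gap: 0.099
grasp_force: 55.0
```

```bash
python3 - <<'E'
from h import *
go([.4265,.3265,.0235],-18.7); print(head()[1])
c=cam('wrist'); hsv=cv2.cvtColor(c['img'],cv2.COLOR_BGR2HSV)
for nm,(lo,hi),z in (('green',GREEN,.026),('steel',STEEL,.032)):
  for k in cv2.findContours(cv2.inRange(hsv,lo,hi),0,1)[0]:
    if cv2.contourArea(k)<100: continue
    P=np.array([at(c,p[0].astype(float),z)[:2] for p in k],np.float32)*1000; print(nm,cv2.boundingRect(k),[np.round(v,1) for v in cv2.minAreaRect(P)])
E
```

```text
t 25.6 pos [0.421  0.3265 0.062 ] head -18.6 -> d [ 0.0063 -0.0013  0.0384] yaw 0.1
[[ 0.9473632  -0.31934746 -0.02280735]
 [-0.31895625 -0.94757471  0.01921152]
 [-0.02774682 -0.01092574 -0.99955527]]
green (273, 135, 93, 125) [array([431.4, 318.1]), array([ 70.4, 104.3]), np.float64(71.1)]
steel (456, 256, 184, 119) [array([252., 157.]), array([153.3, 137.1]), np.float64(89.1)]
steel (0, 256, 169, 119) [array([382.9, 564. ]), array([147.1, 141.4]), np.float64(54.0)]
steel (273, 151, 87, 202) [array([382.6, 338.2]), array([ 69.1, 187.4]), np.float64(71.0)]
```

Call:
step_arm([
  {"hand": 0,"dx": 0.004,"dy": -0.001,"dz": 0,"yaw": 0},
  {"hand": 0,"dx": 0.004,"dy": -0.001,"dz": 0,"yaw": 0},
  {"hand": 0,"dx": 0.004,"dy": -0.001,"dz": 0,"yaw": 0},
  {"hand": 0,"dx": 0.004,"dy": -0.001,"dz": 0,"yaw": 0},
])

```text
t: 26.02
position: [0.4273, 0.3274, 0.0654]
orientation: [-0.01, 0.987, -0.161, -0.01]
contact_force: [-0.0, 0.2, -3.2]
finger_gap: 0.102
grasp_force: 55.0
```

```bash
python3 - <<'E'
from h import *
go([.4265,.3265,.0235],-18.7)
E
```

```text
t 26.0 pos [0.4273 0.3274 0.0654] head -18.5 -> d [0.0005 0.0018 0.0419] yaw 0.2
```

Call:
step_arm([
  {"hand": 0,"dx": 0,"dy": 0.0012,"dz": 0.008,"yaw": 0},
  {"hand": 0,"dx": 0,"dy": 0.0013,"dz": 0.016,"yaw": 0},
  {"hand": 0,"dx": 0,"dy": 0.0014,"dz": 0.024,"yaw": 0},
  {"hand": 0,"dx": 0.0005,"dy": 0.0016,"dz": 0.03,"yaw": 0},
  {"hand": 0,"dx": 0.0005,"dy": 0.0016,"dz": 0.034,"yaw": 0},
])

```text
t: 26.43
position: [0.4258, 0.326, 0.0293]
orientation: [-0.009, 0.987, -0.161, -0.011]
contact_force: [0.6, 1.3, -4.0]
finger_gap: 0.1
grasp_force: 55.0
```

Call:
step_arm([
  {"hand": 0,"dx": 0,"dy": 0,"dz": 0.002,"yaw": 0},
  {"hand": 0,"dx": 0,"dy": 0,"dz": 0.004,"yaw": 0},
  {"hand": 0,"dx": 0,"dy": 0,"dz": 0.006,"yaw": 0},
  {"hand": 0,"dx": 0,"dy": 0,"dz": 0.006,"yaw": 0},
])

```text
t: 26.77
position: [0.4261, 0.3264, 0.0244]
orientation: [-0.009, 0.987, -0.161, -0.011]
contact_force: [-0.1, -0.2, -4.3]
finger_gap: 0.1
grasp_force: 55.0
```

Call:
step_arm([
  {"hand": 0,"dx": 0,"dy": 0,"dz": 0.001,"yaw": 0},
  {"hand": 0,"dx": 0,"dy": 0,"dz": 0.002,"yaw": 0},
  {"hand": 0,"dx": 0,"dy": 0,"dz": 0.002,"yaw": 0},
])

```text
t: 27.02
position: [0.4261, 0.3269, 0.0233]
orientation: [-0.01, 0.987, -0.161, -0.011]
contact_force: [-3.4, 0.5, 4.6]
finger_gap: 0.105
grasp_force: 55.0
```

Call:
step_arm([
  {"hand": 0,"dx": 0,"dy": 0,"dz": 0.0005,"yaw": 0},
  {"hand": 0,"dx": 0,"dy": 0,"dz": 0.0005,"yaw": 0},
  {"hand": 0.15,"dx": 0,"dy": 0,"dz": 0.0005,"yaw": 0},
  {"hand": 0.18,"dx": 0,"dy": 0,"dz": 0.0005,"yaw": 0},
  {"hand": 0.22,"dx": 0,"dy": 0,"dz": 0.0005,"yaw": 0},
], squeeze=5)

```text
t: 27.43
position: [0.4263, 0.3264, 0.0221]
orientation: [-0.009, 0.987, -0.161, -0.011]
contact_force: [-0.1, -0.2, 0.4]
finger_gap: 0.203
grasp_force: 0.0
```

Call:
step_arm([
  {"hand": 0.4,"dx": 0,"dy": 0,"dz": 0,"yaw": 0},
  {"hand": 0.4,"dx": 0,"dy": 0,"dz": 0,"yaw": 0},
  {"hand": 0.4,"dx": 0,"dy": 0,"dz": 0,"yaw": 0},
  {"hand": 0.4,"dx": 0,"dy": 0,"dz": -0.005,"yaw": 0},
  {"hand": 0.4,"dx": 0,"dy": 0,"dz": -0.02,"yaw": 0},
])

```text
t: 27.85
position: [0.4255, 0.3254, 0.041]
orientation: [-0.008, 0.987, -0.161, -0.012]
contact_force: [0.6, 0.3, 0.1]
finger_gap: 0.398
grasp_force: 0.0
```

Call:
step_arm([
  {"hand": 0.4,"dx": 0,"dy": 0,"dz": -0.03,"yaw": 0},
  {"hand": 0.4,"dx": 0,"dy": 0,"dz": -0.065,"yaw": 0},
  {"hand": 0.4,"dx": -0.03,"dy": 0,"dz": -0.09,"yaw": 0},
  {"hand": 0.4,"dx": -0.06,"dy": 0,"dz": -0.1,"yaw": 0},
  {"hand": 0.4,"dx": -0.09,"dy": 0,"dz": -0.1,"yaw": 0},
])

```text
t: 28.27
position: [0.3432, 0.3533, 0.1472]
orientation: [-0.011, 0.987, -0.161, -0.009]
contact_force: [-0.1, 0.3, -0.3]
finger_gap: 0.396
grasp_force: 0.0
```

```bash
python3 - <<'E'
from h import *
go([.4265,.3265,.05],-18.7)
c=cam('wrist'); hsv=cv2.cvtColor(c['img'],cv2.COLOR_BGR2HSV)
for nm,(lo,hi),zz in (('green',GREEN,(.026,)),('steel',STEEL,(.032,.064))):
  for k in cv2.findContours(cv2.inRange(hsv,lo,hi),0,1)[0]:
    if cv2.contourArea(k)<150: continue
    for z in zz:
      P=np.array([at(c,p[0].astype(float),z)[:2] for p in k],np.float32)*1000; print(nm,z,cv2.boundingRect(k),[np.round(v,1) for v in cv2.minAreaRect(P)])
E
```

```text
t 28.3 pos [0.3432 0.3533 0.1472] head -18.5 -> d [0.0896 0.0007 0.0953] yaw 0.2
green 0.026 (284, 45, 73, 121) [array([424.1, 320.2]), array([ 70.3, 116.5]), np.float64(71.5)]
steel 0.032 (516, 256, 124, 119) [array([86.5, 96.7]), array([138.1, 185.2]), np.float64(88.7)]
steel 0.064 (516, 256, 124, 119) [array([120.6, 120.4]), array([123.8, 166. ]), np.float64(88.7)]
steel 0.032 (0, 241, 111, 134) [array([285.1, 723.4]), array([133. , 200.5]), np.float64(54.3)]
steel 0.064 (0, 241, 111, 134) [array([298.6, 682. ]), array([119.2, 179.6]), np.float64(54.3)]
steel 0.032 (237, 234, 153, 119) [array([220.2, 397. ]), array([188.2, 164.5]), np.float64(72.4)]
steel 0.064 (237, 234, 153, 119) [array([240.4, 389.5]), array([168.6, 147.4]), np.float64(72.4)]
steel 0.032 (340, 58, 13, 97) [array([415.7, 295.7]), array([10.7, 91.2]), np.float64(71.2)]
steel 0.064 (340, 58, 13, 97) [array([415.6, 298.7]), array([ 9.6, 81.8]), np.float64(71.2)]
steel 0.032 (327, 58, 12, 97) [array([420. , 308.4]), array([10.5, 91.3]), np.float64(71.3)]
steel 0.064 (327, 58, 12, 97) [array([419.5, 310.1]), array([ 9.4, 81.8]), np.float64(71.3)]
steel 0.032 (288, 57, 12, 98) [array([432.8, 345.3]), array([11.1, 92.4]), np.float64(70.7)]
steel 0.064 (288, 57, 12, 98) [array([431. , 343.1]), array([ 9.9, 82.8]), np.float64(70.7)]
steel 0.032 (307, 52, 13, 109) [array([425.6, 326.7]), array([ 12.6, 102.8]), np.float64(71.1)]
steel 0.064 (307, 52, 13, 109) [array([424.5, 326.5]), array([11.3, 92.2]), np.float64(71.1)]
```

```bash
python3 - <<'E'
from h import *
for n in ('top','scene'):
    c=cam(n)
    for l,z in (('small_gear',.004),('large_gear',.004),('tool_holder',.004),('parallel',.004),('small_nest',0),('large_nest',0),('oil_bottle',0),('mug',0)):
        print(n,l,[(round(d['confidence'],2),*np.round(at(c,d['pixel'],z)[:2],3)) for d in r.pinpoint(l,n) if d['confidence']>.3])
print(r.state()['t'],r.state()['qvel'])
E
```

```text
top small_gear [(0.84, np.float64(0.441), np.float64(-0.322)), (0.83, np.float64(0.725), np.float64(-0.315))]
top large_gear [(0.66, np.float64(0.612), np.float64(0.077))]
top tool_holder [(0.91, np.float64(0.431), np.float64(-0.132)), (0.79, np.float64(0.327), np.float64(0.126))]
top parallel [(0.71, np.float64(0.421), np.float64(0.333))]
top small_nest [(0.62, np.float64(0.444), np.float64(-0.347))]
top large_nest [(0.96, np.float64(0.615), np.float64(0.091))]
top oil_bottle [(0.92, np.float64(0.632), np.float64(0.494))]
top mug [(0.91, np.float64(0.554), np.float64(-0.527))]
scene small_gear [(0.9, np.float64(0.725), np.float64(-0.318)), (0.78, np.float64(0.448), np.float64(-0.339))]
scene large_gear [(0.78, np.float64(0.614), np.float64(0.088))]
scene tool_holder [(0.85, np.float64(0.434), np.float64(-0.127)), (0.6, np.float64(0.344), np.float64(0.128))]
scene parallel [(0.62, np.float64(0.425), np.float64(0.331))]
scene small_nest [(0.74, np.float64(0.428), np.float64(-0.329)), (0.56, np.float64(0.605), np.float64(0.098))]
scene large_nest [(0.65, np.float64(0.613), np.float64(0.085))]
scene oil_bottle [(0.56, np.float64(0.637), np.float64(0.497))]
scene mug [(0.86, np.float64(0.558), np.float64(-0.531))]
29.2167 [ 0.00053315 -0.00168999  0.0001735  -0.00033868  0.00025136 -0.00271977]
```

All four pieces agree with their places within the networks' noise, and nothing is touching the robot.

```bash
python3 -c "
from cell import r
print(r.close_job())"
```

```text
the job is handed in; nothing more can be done
None
```

I handed the job in at about 29 s with both gears, the tool holder and the parallel set down in their places. The cameras showed all four there, and the oil bottle, mug and look-alikes were left alone; the hand-in did not report the judgement.

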